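# Kit the setup tray for the next wax part

### The arm

A 7-joint arm with a two-finger parallel gripper is mounted at the origin on a cart in front of the work surface, level with it; the furniture and walls round the work are solid. World frame = base frame: x ahead of the robot, y to its left, z up, the work surface at z = 0. Lengths are in m, angles in degrees, forces in N, time in s.
With the tool pointing down it reaches from about 0.4 to 0.9 m from the base axis. Payload 5.6 kg.
Tool frame: the origin (TCP) lies at the very end of the fingers, on their centre line; the grasp point (between the pads) lies 19 mm behind it; z points along the fingers, y is the line along which they close (so a half turn about z gives the same grasp; the last joint's range is limited). The gripper opens to 92 mm and grips with 3 to 60 N. Pads are 20 mm wide; open, the fingers measure 128 mm over their backs; the gripper's body (75 mm by 189 mm) begins 69 mm behind the grasp point.
Start: joints at [-70.818, 26.786, -0.665, 91.828, 0.344, 61.387, -3.226], TCP at [0.24, 0.604, 0.215] pointing down, gripper open.
Joint ranges: [-144.91, 144.91], [-17.63, 115.5], [-89.93, 88.59], [15.96, 139.68], [-74.01, 254.01], [8.47, 105.57], [-167.45, 167.45]. Speed limits (degrees/s): [147.25, 147.25, 180, 180, 180, 180, 180].

### API

Orientations are given as [roll, pitch, yaw] about the fixed x, y, z axes, in that order (R = Rz(yaw) Ry(pitch) Rx(roll)).
In Python, from rig import robot, viewer gives the robot as it stands. The module is installed in compiled form; this text tells all that it offers.
- The arm moves only by the shell command python3 -m inch 'ROWS' [FORCE]. ROWS is a JSON object of lists of equal length, an entry for each row: "hand": the closure, from -1 (fully open) to 1 (shut); "dp": the shift along the tool's x, y, z in cm, a list of three; "twist": the turn, a rotation vector about the tool's x, y, z in rad, a list of three. In form: {"hand": [hand, ...], "dp": [[tx, ty, tz], ...], "twist": [[ax, ay, az], ...]}. A call has 1 to 8 rows; each row is the pose to reach, as a shift and turn from the pose commanded when the call began, along the tool's axes at that moment; what a row does not reach only later rows make up. A row lasts 1/10 s, in which the tool goes at most 50 mm and 8.59 degrees, less where a joint would pass 70% of its speed; a pose out of reach is approached as far as the arm can. A call with a gripper value outside its range is refused whole. The fingers move at their own pace and stop on an object; FORCE is the grip in N (left out, the last holds). Time passes only in rows, so rows that repeat a pose let the fingers close. It gives the time, the measured TCP pose, the force, the opening and the grip force at its end, in the units of the state.
- robot.get_state(): the state, without advancing time (a new reading comes with each control period).
- viewer.capture(name): name is "scene" or "side" or "wrist"; returns a dict with "color" (384x512x3 uint8, red, green, blue), "z_map" (384x512 float32, m along the optical axis (not along the pixel's ray), 0 where there is no reading), "fx", "fy", "cx", "cy" (pixels), "distortion" ([k1, k2, p1, p2, k3] as OpenCV has them; the pictures are not rectified), "R" (3x3) and "t" (3): a world point X has camera coordinates R X + t. Camera axes: x right, y down, z forward; pixel columns grow to the right and rows downward; lengths in m; the calibration is good to about 2 mm. A picture is of the moment at which its call begins.
- robot.job_done(): hands the job in; it is judged then, once.
The state is a dict: "time_s": time; "joint_pos": joint angles; "dq": joint speeds; "joint_torque": joint torques, N m; "ee_pos": TCP position; "tool_rot": TCP orientation; "contact_force": force on the tool from outside, world axes, zero at the start; "moment": the same for the moment, N m; "width": opening from 0.0 (shut) to 1.0 (fully open); "grip_force": force on a finger pad.
Only numpy, scipy, OpenCV 4.12 (cv2) and the standard library are available. Lean on these libraries where they do the work, as an engineer would, in place of code of your own. Each camera call takes 0.05 s, during which the arm holds its last target. There are 200 camera calls.

### The job

Kit the grey setup tray for the next wax part: lay the thin wooden packing flat in the large four-cornered nest and set the plain blue wax blank on top of it, both lengthwise and down between the corners; lay the green-capped cutter tube in the narrow nest and stand the collet upright in the round cup. Leave the finished wax part, the orange-capped tube and the thick pine offcut where they lie.

Things in the scene. Friction and masses are not known exactly. Their poses are not given: they have to be found in the camera images.
- wax_blank: Plain blue block of machining wax, all faces flat: 50 (x) x 101 (y) x 40 (z) mm, about 0.2 kg. Origin: centre of its underside; its y runs along its length. Take it across its 50 mm width. All loose things lie on the right bench, the tray on the left one; between them, beyond x = 0.62 m, stands an open computer 0.46 m tall: carry things across with the tool within 0.5 m of the robot's axis.
- packing: Thin wooden packing board with stripy grain, 52 (x) x 102 (y) x 18 (z) mm, the lowest of the block-like things. Origin: centre of its underside; y along its length. Take it across its 52 mm width.
- green_tube: Square clear plastic cutter tube with a GREEN cap on one end, lying on its side: 16 (x) x 80 (y) x 16 (z) mm. Origin: centre of its underside; y along its length. Take it across its 16 mm width, at the middle.
- collet: Grey steel spring collet standing upright on its nose, round, 22 mm across and 32 mm high. Origin: centre of its underside; z is its axis. Take it by the upper half of its body (fingertips about 13 mm above its foot), so that the fingers stay above the rim of the cup.
- finished_part: Finished part in the same blue wax, a look-alike to be left alone: 56 (x) x 85 (y) mm, 40 mm high, with a raised step on top. Origin: centre of its underside; y along its length.
- orange_tube: Same tube as green_tube but with an ORANGE cap, a look-alike to be left alone: 16 x 80 (y) x 16 mm. Origin: centre of its underside; y along its length.
- pine_offcut: Thick offcut of pale pine, a look-alike of the packing to be left alone: 45 (x) x 124 (y) x 43 (z) mm. Origin: centre of its underside; y along its length.
- blank_nest: Fixed light-grey plate 88 x 132 mm in the grey tray, with four TALL black L-shaped corners round a pocket 66 (x) x 116 (y) mm, open at mid-sides for fingers. Origin: centre of the plate's underside; pocket floor 5 mm above it, corner tops 31 mm. y along the pocket. Packing goes in first, blank on top (underside 23 mm above origin). The three plates are 91 mm apart.
- tube_nest: Fixed light-grey plate 88 x 132 mm in the grey tray with four LOW black corners round a narrow pocket 30 (x) x 94 (y) mm, open at mid-sides for fingers. Origin: centre of the plate's underside; pocket floor 5 mm above it, corner tops 18 mm above it. y along the pocket; the cap may point either way.
- collet_cup: Fixed light-grey plate 88 x 132 mm in the grey tray with a round black cup at its middle: flaring mouth 44 mm wide inside, 34 mm at its flat floor. Origin: centre of the plate's underside; cup floor 6 mm above it, rim 16 mm above it (52 mm over the rim).

How it is judged:
By the outcome, as a careful person would: the job done as asked, in the order asked, and still so for the second after the job is handed in, with the robot touching nothing.
It also fails if it takes over 125 s, if anything falls off the work surface, if the arm or the gripper's body presses on something with over 40 N, if the wrist force passes 120 N, or if a joint passes its speed limit or range.

## Working session

There is one attempt and no reset: what is moved stays moved. The work goes in short steps, Python scripts to look and compute and a shell command to move; the robot and the scene stay as the last step left them, time stands still between calls to the robot, and variables do not carry over. Pictures are saved under pics/ and viewed, at most 14 in all, crops included, and the job is handed in when it is done.

```bash
mkdir -p pics
cat > h.py <<'E'
import numpy as np, cv2
from rig import robot, viewer
def K(c): return np.array([[c['fx'],0,c['cx']],[0,c['fy'],c['cy']],[0,0,1.]])
def ray(c,uv,z):
    uv=np.asarray(uv,float).reshape(-1,1,2)
    n=cv2.undistortPoints(uv,K(c),np.array(c['distortion'],float)).reshape(-1,2)
    R=np.array(c['R']);t=np.array(c['t'])
    d=np.c_[n,np.ones(len(n))]@R; o=-R.T@t
    return o+d*((z-o[2])/d[:,2])[:,None]
def cloud(c):
    h,w=c['z_map'].shape
    u,v=np.meshgrid(np.arange(w),np.arange(h))
    n=cv2.undistortPoints(np.stack([u,v],-1).reshape(-1,1,2).astype(float),K(c),np.array(c['distortion'],float)).reshape(-1,2)
    z=c['z_map'].reshape(-1,1)
    P=(np.c_[n,np.ones(len(n))]*z-np.array(c['t']))@np.array(c['R'])
    P[z[:,0]==0]=np.nan
    return P.reshape(h,w,3)
def save(c,f): cv2.imwrite('pics/'+f,c['color'][:,:,::-1])
E
python3 - <<'E'
from h import *
s=robot.get_state(); print(s)
a=[]
for n in('scene','side','wrist'):
    c=viewer.capture(n); a.append(c['color']); np.save(n+'.npy',c,allow_pickle=True)
    print(n,-np.array(c['R']).T@c['t'], np.array(c['R'])[2])
    save(c,n+'0.png')
E
```

```text
{'time_s': 0.0, 'joint_pos': array([-70.81921596,  26.83441605,  -0.66492468,  91.88022411,
         0.34361644,  61.38630647,  -3.22532819]), 'dq': array([ 0.03181057,  0.05486572, -0.04306112,  0.00359532, -0.00875581,
        0.00896405,  0.09259161]), 'joint_torque': array([-2.79434944e-04, -5.20576036e+01, -1.25722864e-02, -2.43741328e+01,
       -5.66546386e-02,  1.74918585e-02,  1.70229782e-04]), 'ee_pos': array([0.2396009 , 0.60360818, 0.21366332]), 'tool_rot': array([-1.79901263e+02,  6.78023883e-03,  1.58352301e+02]), 'contact_force': array([-1.03512113,  0.9353226 ,  0.51070873]), 'moment': array([-0.02323949,  0.02414758, -0.00301105]), 'grip_force': 0.0, 'width': 1.0022169857556704}
scene [-0.54726301 -0.93787437  0.9763327 ] [ 0.63084053  0.54172806 -0.55549161]
side [0.39851487 1.47901895 0.80581264] [ 0.05706369 -0.89611797 -0.44013215]
wrist [0.17908668 0.63003568 0.38357735] [ 0.21876077 -0.08868166 -0.97174034]
```

View pics/scene0.png

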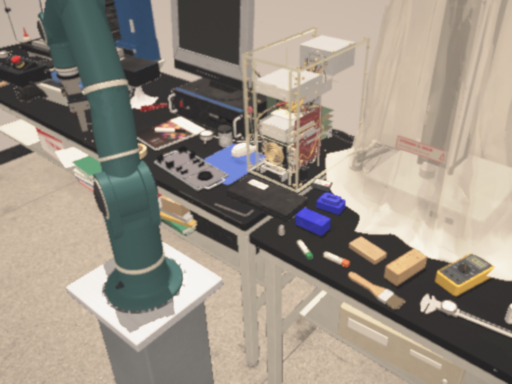

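View pics/side0.png

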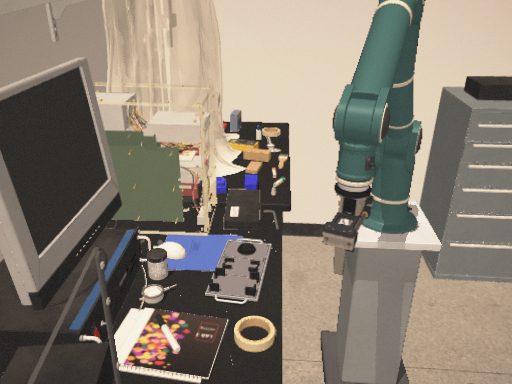

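View pics/wrist0.png

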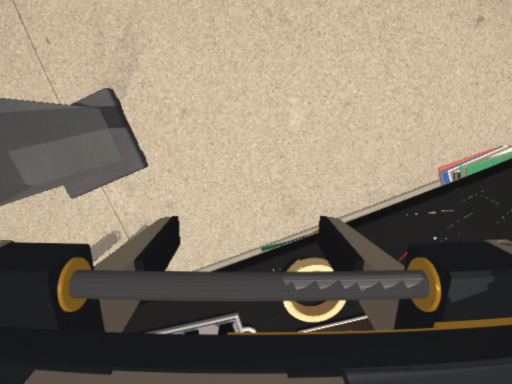

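The scene view shows, on the right bench: blank (313,221), finished part (331,203), collet (281,230), green tube (305,249), orange tube (336,258), packing (367,250), offcut (405,266). The side view shows the tray near (240,270), with the cup at the top and narrow pockets below it. The wrist view only sees the floor and a tape roll at the bench edge.

Run:
```python
from h import *
L=lambda n:np.load(n+'.npy',allow_pickle=True).item()
c=L('scene');P=cloud(c)
for n,(u,v) in dict(blank=(313,217),fin=(331,200),collet=(281,228),green=(305,249),orange=(336,258),pack=(367,248),off=(405,262),benchR=(320,240),tray=(190,168)).items():
    p=P[v,u]; print(n,p.round(3), ray(c,[(u,v)],0)[0].round(3))
# object segmentation by height
m=((P[:,:,2]>0.008)&(P[:,:,2]<0.07)&(P[:,:,0]>0.3)&(P[:,:,0]<0.9)&(P[:,:,1]<-0.1)&(P[:,:,1]>-.8)).astype(np.uint8)
n,l,st,ce=cv2.connectedComponentsWithStats(m)
for i in range(1,n):
    if st[i,4]>25:
        q=P[l==i]; top=np.percentile(q[:,2],90); t=q[q[:,2]>top-.006]
        r=cv2.minAreaRect(t[:,:2].astype(np.float32)*1000); print(ce[i].round(),st[i,4],'top',top.round(3),np.round(r[0]),np.round(r[1]),round(r[2],1))
c=L('side');P=cloud(c)
for u,v in [(240,265),(247,247),(237,290),(215,290),(270,245),(248,188)]: print(u,v,P[v,u].round(3))
im=cv2.resize(c['color'][225:310,195:285],None,fx=6,fy=6,interpolation=2)
cv2.imwrite('pics/tray.png',im[:,:,::-1])
```

```text
blank [ 0.504 -0.218  0.037] [ 0.545 -0.19   0.   ]
fin [ 0.614 -0.212  0.041] [ 0.665 -0.18   0.   ]
collet [ 0.405 -0.166  0.027] [ 0.432 -0.144  0.   ]
green [ 0.379 -0.279  0.018] [ 0.397 -0.267  0.   ]
orange [ 0.405 -0.372  0.017] [ 0.422 -0.363  0.   ]
pack [ 0.495 -0.422  0.022] [ 0.519 -0.41  -0.   ]
off [ 0.488 -0.545  0.042] [ 0.534 -0.527  0.   ]
benchR [ 0.46  -0.278  0.001] [ 0.461 -0.277  0.   ]
tray [0.49  0.349 0.015] [0.505 0.369 0.   ]
[417. 237.] 8221 top 0.059 [ 713. -414.] [679. 193.] 78.1
[304. 215.] 989 top 0.041 [ 521. -185.] [167. 121.] 89.7
[281. 229.] 47 top 0.031 [ 409. -165.] [21.  9.] 38.8
[367. 249.] 469 top 0.021 [ 500. -419.] [104.  59.] 79.2
[305. 249.] 105 top 0.018 [ 386. -271.] [85. 16.] 62.6
[337. 258.] 127 top 0.017 [ 408. -371.] [19. 79.] 3.9
[377. 290.] 362 top 0.013 [ 371. -516.] [170.  44.] 85.1
[449. 306.] 188 top 0.019 [ 435. -697.] [37. 40.] 62.2
240 265 [0.498 0.349 0.013]
247 247 [0.484 0.253 0.016]
237 290 [0.496 0.468 0.013]
215 290 [0.555 0.48  0.019]
270 245 [0.411 0.232 0.014]
248 188 [nan nan nan]
```

View pics/tray.png

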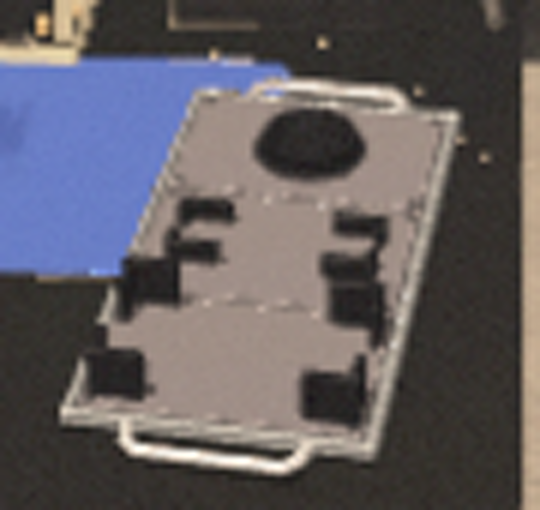

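The tray crop shows the cup at the top (low y), the low-cornered tube nest in the middle and the tall-cornered blank nest nearest (y ≈ 0.45). The tray axis runs roughly along world y. Next I move above it for a close wrist view.

```bash
python3 -m inch '{"hand":[-1,-1,-1,-1,-1,-1,-1,-1],"dp":[[-4,-1.5,-3],[-9,-3,-6],[-14,-5,-9],[-19,-7,-9],[-24,-9,-9],[-29,-10.5,-9],[-33,-12,-9],[-36,-13,-9]],"twist":[[0,0,-0.05],[0,0,-0.1],[0,0,-0.15],[0,0,-0.2],[0,0,-0.25],[0,0,-0.3],[0,0,-0.3],[0,0,-0.3]]}'
python3 -m inch '{"hand":[-1,-1],"dp":[[0,0,0],[0,0,0]],"twist":[[0,0,0],[0,0,0]]}'
python3 - <<'E'
from h import *
c=viewer.capture('wrist'); np.save('w1.npy',c); save(c,'w1.png'); print(c['fx'],robot.get_state()['joint_pos'].round(1))
E
```

```text
time_s: 0.95
ee_pos: [0.5232, 0.3526, 0.3046]
tool_rot: [180.0, -0.0, 175.5]
contact_force: [0.2, -0.1, -0.3]
width: 1.0
grip_force: 0.0
time_s: 1.15
ee_pos: [0.5228, 0.353, 0.3041]
tool_rot: [-180.0, -0.0, 175.4]
contact_force: [-0.7, -0.4, -0.2]
width: 1.001
grip_force: 0.0
275.1387474985911 [-40.5  20.7   4.4  89.   -1.7  70.4  49.7]
```

View pics/w1.png

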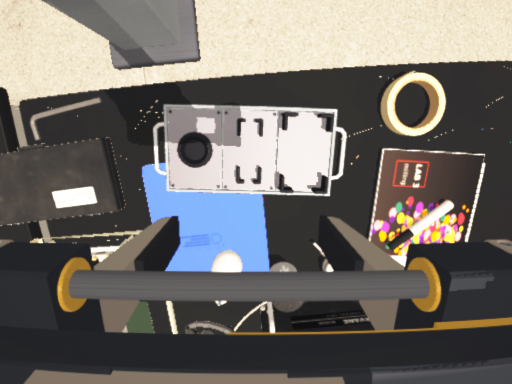

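The wrist view shows the whole tray: outline (165,105)–(338,195), cup at (195,150), tube nest corners around (250,150), tall corners of the blank nest around (306,150).

Run:
```python
from h import *
c=np.load('w1.npy',allow_pickle=True).item();P=cloud(c)
for u,v in [(175,175),(230,180),(250,150),(306,150),(306,110),(195,150),(140,210),(340,220)]: print(u,v,P[v,u].round(4))
I=c['color'].astype(int)
dark=(I.max(2)<60).astype(np.uint8)
sub=np.zeros_like(dark); sub[108:192,168:334]=dark[108:192,168:334]
n,l,st,ce=cv2.connectedComponentsWithStats(sub)
for i in range(1,n):
    if st[i,4]>15:
        z=np.nanmedian(P[l==i][:,2]); x,y,w,h=st[i,:4]
        print(st[i],ce[i].round(1),'z',z.round(4),'c',ray(c,[ce[i]],z)[0].round(4))
# tray outline
g=((P[:,:,2]>0.004)&(I.min(2)>70)).astype(np.uint8); s2=np.zeros_like(g); s2[95:203,160:345]=g[95:203,160:345]
s2=cv2.morphologyEx(s2,cv2.MORPH_OPEN,np.ones((9,9)))
k=max(cv2.findContours(s2,0,2)[0],key=cv2.contourArea)
w=ray(c,k.reshape(-1,2),0.013)
print(cv2.minAreaRect((w[:,:2]*1000).astype(np.float32)))
cv2.imwrite('pics/trayw.png',cv2.resize(c['color'][95:205,150:350],None,fx=4,fy=4,interpolation=2)[:,:,::-1])
```

```text
175 175 [0.5268 0.2279 0.012 ]
230 180 [0.5431 0.3209 0.0123]
250 150 [0.4952 0.359  0.0127]
306 150 [0.5028 0.4527 0.0098]
306 110 [0.4379 0.4549 0.0114]
195 150 [0.4876 0.2676 0.013 ]
140 210 [ 5.872e-01  1.509e-01 -3.000e-04]
340 220 [0.5193 0.4131 0.31  ]
[282 113   6  16  57] [284.  120.1] z 0.0366 c [0.4516 0.415  0.0366]
[318 114  12   3  23] [322.2 114.8] z 0.0368 c [0.4481 0.4745 0.0368]
[326 117   7  14  76] [328.8 123.2] z 0.0354 c [0.4615 0.4848 0.0354]
[238 119   5  17  40] [238.9 125.5] z 0.0244 c [0.4541 0.3445 0.0244]
[256 120   6  15  21] [259.6 125.6] z 0.0243 c [0.4569 0.3774 0.0243]
[178 132  32  35 821] [193.5 148.7] z 0.0141 c [0.4851 0.2656 0.0141]
[254 167   6  16  28] [257.5 175.9] z 0.0242 c [0.5378 0.3679 0.0242]
[279 175   4  16  45] [280.6 182.2] z 0.0368 c [0.5489 0.4044 0.0368]
[312 176  15  16 110] [321.1 185.6] z 0.0305 c [0.5611 0.4716 0.0305]
[331 181   3  11  24] [332.4 186.4] z -0.0003 c [ 5.714e-01  4.994e-01 -3.000e-04]
[283 187   9   4  33] [286.7 188.6] z 0.0345 c [0.5608 0.4139 0.0345]
((497.2518310546875, 356.9333801269531), (283.5778503417969, 146.18898010253906), 84.17091369628906)
```

View pics/trayw.png

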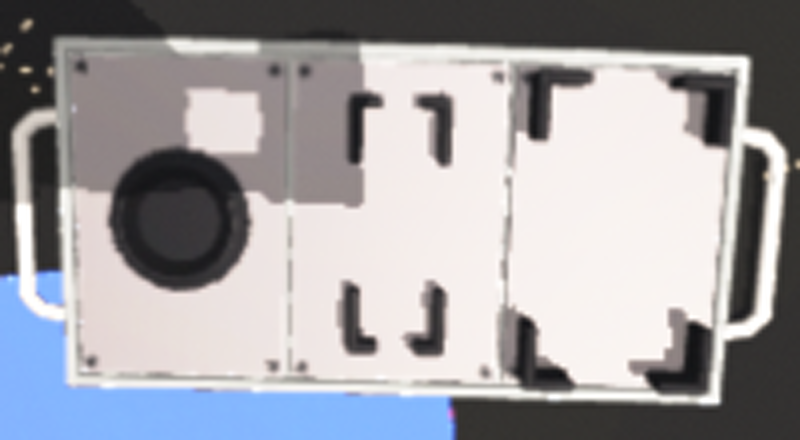

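The crop confirms the layout: cup rim centre near (179,219), low corners between (345,93) and (450,353), tall corners between (510,72) and (735,390). Tray heights agree with the given sizes, with plate origins at z ≈ 6 mm. Now across to the right bench.

```bash
python3 -m inch '{"hand":[-1,-1,-1,-1,-1,-1,-1,-1],"dp":[[3.2,-2.7,0],[6.5,-5.4,0],[9.7,-8.1,0],[8.7,-12.4,0],[7.7,-16.6,0],[6.6,-20.9,0],[5.7,-25.8,0],[4.8,-30.6,0]],"twist":[[0,0,0],[0,0,0],[0,0,0],[0,0,0],[0,0,0],[0,0,0],[0,0,0],[0,0,0]]}'
python3 -m inch '{"hand":[-1,-1,-1,-1,-1,-1,-1,-1],"dp":[[-0.4,-5,0],[-0.8,-10,0],[-1.2,-15,0],[-1.6,-20,0],[-2,-25,0],[-4.5,-28,0],[-7,-31,0],[-9.8,-34.3,0]],"twist":[[0,0,0],[0,0,0],[0,0,0],[0,0,0],[0,0,0],[0,0,0],[0,0,0],[0,0,0]]}'
python3 -m inch '{"hand":[-1,-1],"dp":[[0,0,0],[0,0,0]],"twist":[[0,0,0],[0,0,0]]}'
python3 - <<'E'
from h import *
c=np.load('w1.npy',allow_pickle=True).item()
f=lambda p,z:ray(c,np.array(p)/4+[150,95]-.375,z)
t=f([(350,93),(450,97),(345,350),(443,353)],.024); print(t.round(4),t.mean(0))
t=f([(179,219)],.022);print(t)
t=f([(527,72),(735,78),(514,382),(708,390)],.037); print(t.round(4),t.mean(0))
c=viewer.capture('wrist'); np.save('w2.npy',c); save(c,'w2.png'); print(robot.get_state()['joint_pos'].round(1))
E
```

```text
time_s: 2.0
ee_pos: [0.4497, 0.0532, 0.3048]
tool_rot: [180.0, 0.0, 175.8]
contact_force: [0.8, -0.6, 0.7]
width: 1.001
grip_force: 0.0
time_s: 2.8
ee_pos: [0.5233, -0.2951, 0.3046]
tool_rot: [179.9, 0.0, 175.8]
contact_force: [0.3, -0.0, 1.0]
width: 1.002
grip_force: 0.0
time_s: 3.0
ee_pos: [0.5219, -0.295, 0.3035]
tool_rot: [180.0, -0.1, 175.7]
contact_force: [-0.3, 0.1, 0.6]
width: 1.0
grip_force: 0.0
[[0.4421 0.3427 0.024 ]
 [0.4468 0.3821 0.024 ]
 [0.5453 0.3313 0.024 ]
 [0.5499 0.3719 0.024 ]] [0.49602852 0.3570231  0.024     ]
[[0.48587766 0.26853238 0.022     ]]
[[0.4401 0.4116 0.037 ]
 [0.4482 0.4918 0.037 ]
 [0.5616 0.3996 0.037 ]
 [0.5714 0.4789 0.037 ]] [0.5053257  0.44547955 0.037     ]
[  0.2  18.8  33.6  95.1 -11.   69.6 122. ]
```

View pics/w2.png

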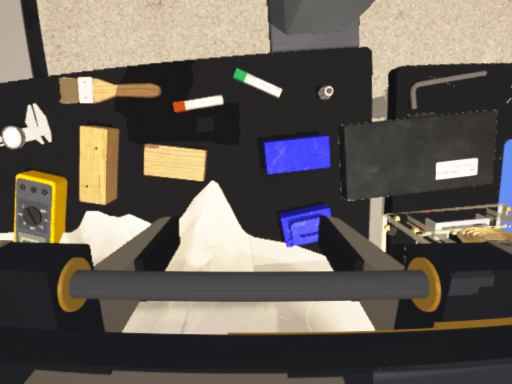

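The wrist view shows packing (175,162), blank (297,155), green tube (257,83), collet (326,92), with the orange tube, offcut and finished part as look-alikes. I'll measure the four I want.

```bash
cat > meas.py <<'E'
from h import *
def rect(c,box,mask,z):
    u0,v0,u1,v1=box; s=np.zeros(mask.shape,np.uint8); s[v0:v1,u0:u1]=mask[v0:v1,u0:u1]
    k=max(cv2.findContours(s,0,2)[0],key=cv2.contourArea)
    w=ray(c,k.reshape(-1,2),z)[:,:2]
    (x,y),(a,b),t=cv2.minAreaRect((w*1000).astype(np.float32))
    if a<b: a,b,t=b,a,t+90
    return np.round([x,y,a,b,((t+90)%180)-90],1)
E
python3 - <<'E'
from meas import *
c=np.load('w2.npy',allow_pickle=True).item();P=cloud(c);I=c['color'].astype(int);z=P[:,:,2]
H=cv2.cvtColor(c['color'],cv2.COLOR_RGB2HSV)
for u,v in [(175,162),(297,155),(265,88),(326,92),(220,120)]: print(u,v,P[v,u].round(4))
print('pack',rect(c,(135,135,215,190),(I[:,:,0]-I[:,:,2]>25)*1,.018), rect(c,(135,135,215,190),(abs(z-.018)<.007)*1,.018))
bl=(I[:,:,2]-I[:,:,0]>60)*1
print('blank',rect(c,(255,125,340,182),bl,.04),rect(c,(255,125,340,182),(z>.03)*1,.04))
print('green',rect(c,(225,60,290,105),(I.max(2)>90)*1,.016),rect(c,(225,60,290,105),(abs(z-.016)<.007)*1,.016))
print('greencap',rect(c,(225,60,290,105),((I[:,:,1]-I[:,:,0])>40)*1,.016))
print('collet',rect(c,(310,78,340,106),(z>.026)*1,.032),rect(c,(310,78,340,106),(I.max(2)>80)*1,.032))
E
```

```text
175 162 [ 0.5036 -0.4151  0.0163]
297 155 [ 0.505  -0.2154  0.0395]
265 88 [ 0.3977 -0.2576  0.0137]
326 92 [ 0.409  -0.1565 -0.0005]
220 120 [ 0.4412 -0.335  -0.0009]
pack [ 503.7 -416.1  106.3   55.2   79.1] [ 503.4 -416.9  102.1   52.8   78.9]
blank [ 504.  -215.3  103.7   52.8  -87.7] [ 504.1 -215.1  102.3   50.6  -87.8]
green [ 389.3 -269.2   80.8   16.4   62.2] [ 388.7 -269.7   80.6   15.7   63.2]
greencap [ 375.  -296.5   19.6   16.8   63.3]
collet [ 411.  -163.2   14.1   11.8   86.5] [ 411.9 -165.9   23.4   18.6  -48.8]
```

Sizes, heights and reach all agree with the given data. I'll write a go-to calculator, then pick the packing.

```bash
cat > go.py <<'E'
import sys,numpy as np
from scipy.spatial.transform import Rotation as R
from rig import robot
# args: groups x,y,z,yaw (m,deg): prints dp(cm) and rotvec in current tool axes
s=robot.get_state(); r=R.from_euler('xyz',s['tool_rot'],degrees=True)
print('at',s['ee_pos'].round(4),s['tool_rot'].round(1),'q',s['joint_pos'].round(0),'w',round(s['width'],3))
for a in sys.argv[1:]:
    x,y,z,w=map(float,a.split(','))
    d=r.inv().apply(np.array([x,y,z])-s['ee_pos'])*100
    v=(r.inv()*R.from_euler('xyz',[180,0,w],degrees=True)).as_rotvec()
    print(a,'dp',d.round(2),'twist',v.round(3),'rows',round(max(np.linalg.norm(d)/5,np.linalg.norm(v)/.15),1))
E
python3 go.py .5035,-.4165,.12,79
```

```text
at [ 0.5216 -0.2944  0.304 ] [ 1.799e+02 -1.000e-01  1.757e+02] q [  0.  19.  34.  95. -11.  70. 122.] w 1.001
.5035,-.4165,.12,79 dp [  0.87 -12.33  18.38] twist [ 0.    -0.002  1.687] rows 11.2
```

```bash
python3 -m inch '{"hand":[-1,-1,-1,-1,-1,-1,-1,-1],"dp":[[0.1,-1.5,2],[0.2,-3,4],[0.3,-4.5,6],[0.4,-6,8],[0.5,-7.5,10],[0.6,-9,12],[0.7,-10.5,14],[0.9,-12.3,16]],"twist":[[0,0,0.14],[0,0,0.28],[0,0,0.42],[0,0,0.56],[0,0,0.7],[0,0,0.84],[0,0,0.98],[0,0,1.12]]}' >/dev/null
python3 -m inch '{"hand":[-1,-1,-1,-1,-1,-1],"dp":[[0,0,1],[0,0,2],[0,0,2.4],[0,0,2.4],[0,0,2.4],[0,0,2.4]],"twist":[[0,0,0.14],[0,0,0.28],[0,0,0.42],[0,0,0.567],[0,0,0.567],[0,0,0.567]]}'
python3 go.py .5035,-.4165,.005,79
python3 - <<'E'
from meas import *
c=viewer.capture('wrist'); save(c,'w3.png')
E
```

```text
time_s: 4.45
ee_pos: [0.5037, -0.4168, 0.1211]
tool_rot: [179.9, -0.1, 79.2]
contact_force: [-0.2, -0.1, -0.1]
width: 1.002
grip_force: 0.0
at [ 0.5037 -0.4168  0.1211] [ 1.799e+02 -1.000e-01  7.920e+01] q [  3.  41.  50.  98. -37.  58.  55.] w 1.002
.5035,-.4165,.005,79 dp [ 1.000e-02 -4.000e-02  1.161e+01] twist [ 0.001 -0.001  0.003] rows 2.3
```

View pics/w3.png

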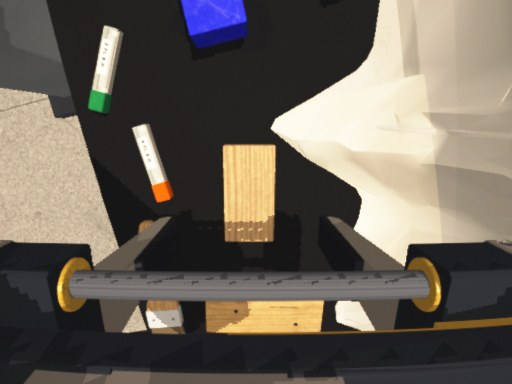

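The packing sits centred between the fingers (column 249) and aligned, with the paper sheet to the right at column 350 and beyond. I descend with the fingers narrowed to stay clear of it.

```bash
python3 -m inch '{"hand":[-0.48,-0.48,-0.48,-0.48,-0.48,-0.48,-0.48,-0.48],"dp":[[0,0,0],[0,0,2],[0,0,4],[0,0,6.5],[0,0,9],[0,0,10.5],[0,0,11.5],[0,0,11.5]],"twist":[[0,0,0],[0,0,0],[0,0,0],[0,0,0],[0,0,0],[0,0,0],[0,0,0],[0,0,0]]}'
python3 -m inch '{"hand":[0.2,0.2,0.2,0.2,0.2,0.2],"dp":[[0,0,0],[0,0,0],[0,0,0],[0,0,0],[0,0,0],[0,0,0]],"twist":[[0,0,0],[0,0,0],[0,0,0],[0,0,0],[0,0,0],[0,0,0]]}' 25
```

```text
time_s: 5.3
ee_pos: [0.5022, -0.4182, 0.0043]
tool_rot: [-179.9, -0.0, 78.9]
contact_force: [-0.7, 0.9, 0.3]
width: 0.74
grip_force: 0.0
time_s: 5.9
ee_pos: [0.5035, -0.4191, 0.0067]
tool_rot: [179.9, 0.0, 78.9]
contact_force: [-0.6, 0.5, 6.4]
width: 0.563
grip_force: 25.0
```

```bash
python3 go.py .5035,-.419,.2,79 .43,-.25,.25,79 .45,-.1,.25,110 .45,0.05,.25,130
```

```text
at [ 0.5035 -0.4191  0.0067] [179.9   0.   78.9] q [  7.  50.  43. 100. -44.  49.  60.] w 0.563
.5035,-.419,.2,79 dp [  0.     0.03 -19.33] twist [ 0.002  0.001 -0.002] rows 3.9
.43,-.25,.25,79 dp [ 15.17 -10.43 -24.36] twist [ 0.002  0.001 -0.002] rows 6.1
.45,-.1,.25,110 dp [ 30.27 -11.36 -24.37] twist [ 0.001  0.001 -0.543] rows 8.1
.45,0.05,.25,130 dp [ 44.99 -14.25 -24.38] twist [ 0.001  0.001 -0.892] rows 10.6
```

```bash
python3 -m inch '{"hand":[0.2,0.2,0.2,0.2,0.2,0.2,0.2,0.2],"dp":[[0,0,-2],[0,0,-5],[0,0,-9],[0,0,-13],[0,0,-17],[0,0,-20],[0,0,-20],[0,0,-20]],"twist":[[0,0,0],[0,0,0],[0,0,0],[0,0,0],[0,0,0],[0,0,0],[0,0,0],[0,0,0]]}'
python3 go.py .43,-.25,.25,79 .45,-.1,.25,110 .45,0.05,.25,130
```

```text
time_s: 6.7
ee_pos: [0.5029, -0.4183, 0.2064]
tool_rot: [179.9, -0.0, 78.9]
contact_force: [-0.3, -0.2, -1.2]
width: 0.561
grip_force: 25.0
at [ 0.5029 -0.4183  0.2064] [179.9  -0.   78.9] q [  0.  36.  54.  94. -32.  66.  52.] w 0.561
.43,-.25,.25,79 dp [ 15.11 -10.39  -4.36] twist [ 0.001 -0.    -0.002] rows 3.8
.45,-.1,.25,110 dp [ 30.21 -11.32  -4.36] twist [ 0.001 -0.    -0.543] rows 6.5
.45,0.05,.25,130 dp [ 44.93 -14.21  -4.35] twist [ 0.001  0.    -0.892] rows 9.5
```

```bash
python3 -m inch '{"hand":[0.2,0.2,0.2,0.2,0.2,0.2,0.2,0.2],"dp":[[3.5,-2.6,-1],[7.5,-5.2,-2],[11.5,-7.8,-3],[15.1,-10.4,-4.4],[18.9,-10.7,-4.4],[22.7,-11,-4.4],[26.5,-11.2,-4.4],[30.2,-11.3,-4.4]],"twist":[[0,0,0],[0,0,0],[0,0,0],[0,0,0],[0,0,-0.13],[0,0,-0.27],[0,0,-0.4],[0,0,-0.54]]}'
python3 go.py .45,0,.25,130 .45,.1,.25,145  .43,0.25,.25,165 .44,.34,.2,174.3
```

```text
time_s: 7.5
ee_pos: [0.449, -0.0981, 0.2486]
tool_rot: [-179.9, -0.1, 110.2]
contact_force: [0.7, -0.1, -1.0]
width: 0.56
grip_force: 25.0
at [ 0.449  -0.0981  0.2486] [-1.799e+02 -1.000e-01  1.102e+02] q [-47.   7.  61. 118.  -7.  59.  38.] w 0.56
.45,0,.25,130 dp [ 9.18  3.48 -0.13] twist [-0.001 -0.002 -0.346] rows 2.3
.45,.1,.25,145 dp [18.56  6.93 -0.12] twist [-0.001 -0.002 -0.607] rows 4.0
.43,0.25,.25,165 dp [33.33 10.23 -0.11] twist [-0.001 -0.002 -0.956] rows 7.0
.44,.34,.2,174.3 dp [41.43 14.29  4.9 ] twist [-1.000e-03 -2.000e-03 -1.119e+00] rows 8.8
```

```bash
python3 -m inch '{"hand":[0.2,0.2,0.2,0.2,0.2,0.2,0.2,0.2],"dp":[[4.5,1.7,0],[9.2,3.5,0],[13.9,5.2,0],[18.5,6.9,0],[22.2,7.8,0],[26,8.6,0],[29.7,9.4,0],[33.3,10.2,0]],"twist":[[0,0,-0.13],[0,0,-0.26],[0,0,-0.39],[0,0,-0.52],[0,0,-0.65],[0,0,-0.78],[0,0,-0.9],[0,0,-0.956]]}'
python3 go.py .44,.36,.25,174.3 .505,.4465,.15,174.3
```

```text
time_s: 8.3
ee_pos: [0.4316, 0.2486, 0.2482]
tool_rot: [-179.9, -0.1, 164.9]
contact_force: [0.2, 0.8, -0.2]
width: 0.563
grip_force: 25.0
at [0.4316 0.2486 0.2482] [-1.799e+02 -1.000e-01  1.649e+02] q [-69.  11.  40. 113.  -8.  60.  50.] w 0.563
.44,.36,.25,174.3 dp [ 2.1  10.98 -0.2 ] twist [-0.002 -0.002 -0.165] rows 2.2
.505,.4465,.15,174.3 dp [-1.93 21.05  9.77] twist [-0.002 -0.002 -0.165] rows 4.7
```

```bash
python3 -m inch '{"hand":[0.2,0.2,0.2,0.2,0.2,0.2,0.2,0.2],"dp":[[1,4.5,0],[2,9,0],[1,13,2],[-0.5,17,5],[-1.5,20,8],[-2.1,21,9.8],[-2.1,21,9.8],[-2.1,21,9.8]],"twist":[[0,0,-0.08],[0,0,-0.165],[0,0,-0.165],[0,0,-0.165],[0,0,-0.165],[0,0,-0.165],[0,0,-0.165],[0,0,-0.165]]}'
python3 go.py .507,.4465,.06,174.3 .507,.4465,.0185,174.3
python3 - <<'E'
from meas import *
c=viewer.capture('wrist'); save(c,'w4.png');np.save('w4.npy',c)
E
```

```text
time_s: 9.1
ee_pos: [0.5087, 0.4429, 0.1503]
tool_rot: [-179.8, -0.1, 174.0]
contact_force: [0.4, -0.1, -1.4]
width: 0.565
grip_force: 25.0
at [0.5087 0.4429 0.1503] [-1.798e+02 -1.000e-01  1.740e+02] q [-66.  36.  32.  93. -21.  58.  57.] w 0.565
.507,.4465,.06,174.3 dp [0.19 0.36 9.02] twist [-0.003 -0.002 -0.005] rows 1.8
.507,.4465,.0185,174.3 dp [ 0.18  0.38 13.17] twist [-0.003 -0.002 -0.005] rows 2.6
```

View pics/w4.png

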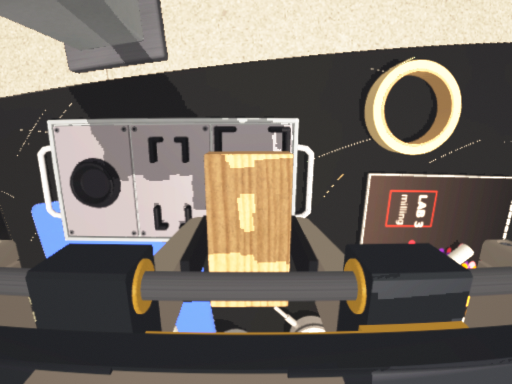

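The packing is held aligned: top edge at row 153, bottom edge at row 305, columns 205–292. The nest is just behind it. I'll check where its centre sits relative to the TCP.

Run:
```python
from meas import *
c=np.load('w4.npy',allow_pickle=True).item()
P=cloud(c);print(P[190,250],P[250,250])
p=ray(c,[(205,153),(292,153),(288,305),(210,305)],.162);print(p.round(4),p.mean(0).round(4))
p=ray(c,[(93,182)],.022);print('cup',p)
```

```text
[0.48028342 0.44856906 0.16059582] [0.51853166 0.44460001 0.1611887 ]
[[0.4557 0.4252 0.162 ]
 [0.4608 0.4748 0.162 ]
 [0.5604 0.4656 0.162 ]
 [0.5552 0.4141 0.162 ]] [0.508  0.4449 0.162 ]
cup [[0.48403187 0.27002053 0.022     ]]
```

```bash
python3 -m inch '{"hand":[0.2,0.2,0.2,0.2,0.2,0.2],"dp":[[0.1,0.1,2],[0.2,0.2,4.5],[0.25,0.25,7],[0.25,0.25,9],[0.25,0.25,9],[0.25,0.25,9]],"twist":[[0,0,-0.005],[0,0,-0.005],[0,0,-0.005],[0,0,-0.005],[0,0,-0.005],[0,0,-0.005]]}'
python3 go.py .506,.4455,.0195,174.3
python3 - <<'E'
from meas import *
a=viewer.capture('wrist');c=viewer.capture('side')
cv2.imwrite('pics/w5.png',np.hstack([cv2.resize(a['color'],(400,300)),cv2.resize(c['color'][225:310,195:300],(370,300),interpolation=2)])[:,:,::-1])
E
```

```text
time_s: 9.75
ee_pos: [0.5076, 0.447, 0.0633]
tool_rot: [179.9, 0.1, 174.3]
contact_force: [0.8, 0.5, -0.6]
width: 0.56
grip_force: 25.0
at [0.5076 0.447  0.0633] [1.799e+02 1.000e-01 1.743e+02] q [-64.  41.  29.  95. -25.  50.  59.] w 0.56
.506,.4455,.0195,174.3 dp [ 0.14 -0.17  4.38] twist [0.001 0.001 0.   ] rows 0.9
```

View pics/w5.png

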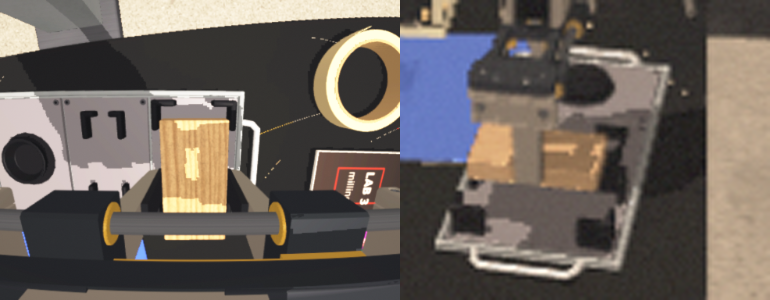

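The board sits centred over the nest: columns 163–226, between the corners at 152 and 236. I lower it.

```bash
python3 -m inch '{"hand":[0.2,0.2,0.2,0.2,0.2,0.2,0.2,0.2],"dp":[[0.1,-0.1,0.8],[0.1,-0.1,1.6],[0.1,-0.1,2.4],[0.1,-0.1,3],[0.1,-0.1,3.6],[0.1,-0.1,4.1],[0.1,-0.1,4.3],[0.1,-0.1,4.3]],"twist":[[0,0,0],[0,0,0],[0,0,0],[0,0,0],[0,0,0],[0,0,0],[0,0,0],[0,0,0]]}'
```

```text
time_s: 10.65
ee_pos: [0.5062, 0.4461, 0.0187]
tool_rot: [180.0, 0.0, 174.3]
contact_force: [-0.0, -0.3, 0.3]
width: 0.562
grip_force: 25.0
```

```bash
python3 -m inch '{"hand":[-0.1,-0.2,-0.35,-0.48,-0.48,-0.48],"dp":[[0,0,0],[0,0,0],[0,0,0],[0,0,0],[0,0,0],[0,0,0]],"twist":[[0,0,0],[0,0,0],[0,0,0],[0,0,0],[0,0,0],[0,0,0]]}'
python3 -m inch '{"hand":[-0.5,-0.5,-0.5,-0.5,-0.5,-0.5,-0.5,-0.5],"dp":[[0,0,-2],[0,0,-5],[0,0,-9],[0,0,-13],[0,0,-17],[3,-2,-20],[6,-4,-23],[8,-6,-23]],"twist":[[0,0,0],[0,0,0],[0,0,0],[0,0,0],[0,0,0],[0,0,0],[0,0,0],[0,0,0]]}'
python3 - <<'E'
from meas import *
a=viewer.capture('wrist');c=viewer.capture('side');np.save('w6.npy',a)
cv2.imwrite('pics/w6.png',np.hstack([cv2.resize(a['color'],(400,300)),cv2.resize(c['color'][225:310,195:300],(370,300),interpolation=2)])[:,:,::-1])
E
python3 go.py .43,.25,.25,160 .45,.1,.25,145 .45,0,.25,130 .45,-.1,.25,115
```

```text
time_s: 11.25
ee_pos: [0.506, 0.4462, 0.0186]
tool_rot: [180.0, 0.0, 174.3]
contact_force: [0.2, 0.3, -0.3]
width: 0.741
grip_force: 0.0
time_s: 12.05
ee_pos: [0.4205, 0.3953, 0.2524]
tool_rot: [179.6, 0.2, 174.4]
contact_force: [-0.5, 0.6, 0.0]
width: 0.748
grip_force: 0.0
at [0.4183 0.393  0.2498] [ 1.799e+02 -1.000e-01  1.744e+02] q [-75.  19.  36. 103. -13.  62.  50.] w 0.75
.43,.25,.25,160 dp [ -2.57 -14.12  -0.05] twist [ 0.002 -0.002  0.251] rows 2.9
.45,.1,.25,145 dp [ -6.03 -28.85  -0.09] twist [ 0.001 -0.002  0.512] rows 5.9
.45,0,.25,130 dp [ -7.01 -38.8   -0.11] twist [ 0.001 -0.003  0.774] rows 7.9
.45,-.1,.25,115 dp [ -7.99 -48.75  -0.13] twist [ 1.000e-03 -3.000e-03  1.036e+00] rows 9.9
```

View pics/w6.png

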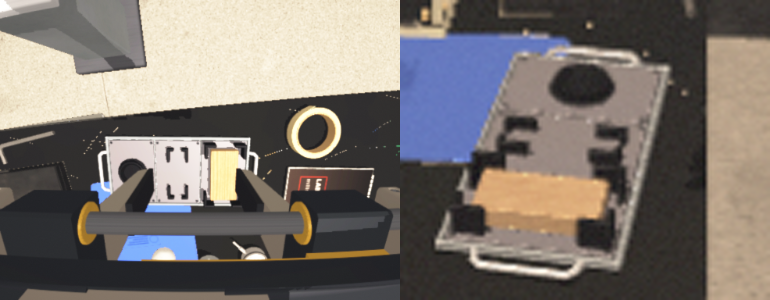

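The packing lies flat in the tall-cornered nest (both panes), between all four corners. Next, the blank.

```bash
python3 -m inch '{"hand":[-0.5,-0.5,-0.5,-0.5,-0.5,-0.5,-0.5,-0.5],"dp":[[-0.9,-4.8,0],[-1.8,-9.6,0],[-2.6,-14.1,0],[-3.7,-19,0],[-4.9,-24,0],[-6,-28.8,0],[-6.5,-33.8,0],[-7,-38.8,0]],"twist":[[0,0,0.08],[0,0,0.17],[0,0,0.25],[0,0,0.34],[0,0,0.43],[0,0,0.51],[0,0,0.64],[0,0,0.77]]}'
python3 go.py .45,-.1,.25,115 .504,-.215,.18,92.2
```

```text
time_s: 12.95
ee_pos: [0.4522, 0.0005, 0.2488]
tool_rot: [180.0, 0.0, 129.9]
contact_force: [0.5, 1.1, 0.0]
width: 0.748
grip_force: 0.0
at [0.4522 0.0005 0.2488] [180.    0.  129.9] q [-57.   5.  57. 119.  -5.  59.  42.] w 0.748
.45,-.1,.25,115 dp [-7.57 -6.62 -0.12] twist [0.001 0.001 0.26 ] rows 2.0
.504,-.215,.18,92.2 dp [-19.85  -9.86   6.89] twist [0.001 0.    0.658] rows 4.6
```

```bash
python3 -m inch '{"hand":[-0.5,-0.5,-0.5,-0.5,-0.5,-0.5,-0.5,-0.5],"dp":[[-3.8,-3.3,0],[-7.6,-6.6,0],[-11.6,-7.6,1.5],[-15.7,-8.7,4],[-19.8,-9.8,6.9],[-19.8,-9.8,6.9],[-19.8,-9.8,6.9],[-19.8,-9.8,6.9]],"twist":[[0,0,0.13],[0,0,0.26],[0,0,0.39],[0,0,0.52],[0,0,0.658],[0,0,0.658],[0,0,0.658],[0,0,0.658]]}'
python3 go.py .504,-.215,.08,92.2 .504,-.215,.01,92.2
python3 - <<'E'
from meas import *
c=viewer.capture('wrist');P=cloud(c);I=c['color'].astype(int);np.save('w7.npy',c);save(c,'w7.png')
bl=((I[:,:,2]-I[:,:,0]>60)&(abs(P[:,:,2]-.04)<.006)).astype(np.uint8)
n,l,st,ce=cv2.connectedComponentsWithStats(bl)
for i in range(1,n):
    if st[i,4]>200: print(st[i],ce[i].round(),rect(c,(0,0,512,384),(l==i)*1,.04))
E
```

```text
time_s: 13.75
ee_pos: [0.5053, -0.2111, 0.1802]
tool_rot: [179.9, -0.0, 92.6]
contact_force: [0.1, 0.6, 0.5]
width: 0.751
grip_force: 0.0
at [ 0.5053 -0.2111  0.1802] [179.9  -0.   92.6] q [-26.  29.  60. 111. -30.  57.  50.] w 0.751
.504,-.215,.08,92.2 dp [-0.38 -0.15 10.02] twist [ 0.001 -0.     0.007] rows 2.0
.504,-.215,.01,92.2 dp [-0.39 -0.16 17.02] twist [ 0.001 -0.     0.007] rows 3.4
[ 226  146   44   85 3629] [247. 187.] [ 504.4 -214.1  100.    49.8  -87.9]
[ 339  155   37   53 1334] [357. 181.] [ 631.6 -198.8   61.2   41.8  -81.7]
```

```bash
python3 -m inch '{"hand":[-0.5,-0.5,-0.5,-0.5,-0.5,-0.5,-0.5,-0.5],"dp":[[-0.1,-0.1,3],[-0.2,-0.1,6],[-0.2,-0.1,9],[-0.2,-0.1,12],[-0.2,-0.1,14.5],[-0.2,-0.1,16.5],[-0.2,-0.1,17],[-0.2,-0.1,17]],"twist":[[0,0,0],[0,0,0.007],[0,0,0.007],[0,0,0.007],[0,0,0.007],[0,0,0.007],[0,0,0.007],[0,0,0.007]]}'
python3 go.py .504,-.2146,.01,92.2
```

```text
time_s: 14.6
ee_pos: [0.505, -0.2125, 0.0107]
tool_rot: [179.9, -0.0, 92.3]
contact_force: [1.0, -0.2, 0.4]
width: 0.752
grip_force: 0.0
at [ 0.505  -0.2125  0.0107] [179.9  -0.   92.3] q [-15.  42.  45. 115. -46.  42.  62.] w 0.752
.504,-.2146,.01,92.2 dp [-0.21 -0.11  0.07] twist [ 0.002 -0.001  0.001] rows 0.0
```

```bash
python3 -m inch '{"hand":[-0.5,0.2,0.2,0.2,0.2,0.2,0.2],"dp":[[-0.2,-0.1,0],[-0.2,-0.1,0],[-0.2,-0.1,0],[-0.2,-0.1,0],[-0.2,-0.1,0],[-0.2,-0.1,0],[-0.2,-0.1,0]],"twist":[[0,0,0],[0,0,0],[0,0,0],[0,0,0],[0,0,0],[0,0,0],[0,0,0]]}' 30
python3 -m inch '{"hand":[0.2,0.2,0.2,0.2,0.2,0.2,0.2,0.2],"dp":[[0,0,-2],[0,0,-5],[0,0,-9],[0,0,-13],[0,0,-17],[0,0,-20.5],[0,0,-24],[0,0,-24]],"twist":[[0,0,0],[0,0,0],[0,0,0],[0,0,0],[0,0,0],[0,0,0],[0,0,0],[0,0,0]]}'
python3 go.py .45,-.12,.25,110 .45,0,.25,130 .45,.1,.25,145  .43,0.22,.25,165
```

```text
time_s: 15.3
ee_pos: [0.5037, -0.2159, 0.0103]
tool_rot: [179.9, -0.0, 92.1]
contact_force: [-1.5, 1.1, 6.4]
width: 0.544
grip_force: 30.0
time_s: 16.1
ee_pos: [0.5047, -0.2173, 0.2532]
tool_rot: [179.6, 0.1, 92.1]
contact_force: [-0.3, -0.5, -3.4]
width: 0.544
grip_force: 30.0
at [ 0.5047 -0.2173  0.2532] [1.796e+02 1.000e-01 9.210e+01] q [-31.  24.  65. 107. -24.  64.  46.] w 0.544
.45,-.12,.25,110 dp [ 9.92 -5.11  0.27] twist [ 0.006  0.003 -0.312] rows 2.2
.45,0,.25,130 dp [21.91 -4.67  0.25] twist [ 0.006  0.004 -0.661] rows 4.5
.45,.1,.25,145 dp [31.91 -4.31  0.24] twist [ 0.005  0.004 -0.923] rows 6.4
.43,0.22,.25,165 dp [43.97 -5.86  0.21] twist [ 0.005  0.006 -1.272] rows 8.9
```

```bash
python3 -m inch '{"hand":[0.2,0.2,0.2,0.2,0.2,0.2,0.2,0.2],"dp":[[4,-2.5,0],[9,-5,0],[13.5,-4.9,0],[18,-4.8,0],[22,-4.7,0],[26,-4.5,0],[29,-4.4,0],[31.9,-4.3,0]],"twist":[[0,0,-0.12],[0,0,-0.25],[0,0,-0.38],[0,0,-0.51],[0,0,-0.64],[0,0,-0.76],[0,0,-0.86],[0,0,-0.92]]}' >/dev/null
python3 go.py .43,0.25,.25,165 .44,.36,.25,174.3 .506,.4455,.16,174.3
```

```text
at [0.447  0.103  0.2485] [-1.799e+02 -1.000e-01  1.451e+02] q [-70.   7.  58. 118.  -6.  59.  46.] w 0.538
.43,0.25,.25,165 dp [ 9.81 11.08 -0.15] twist [-0.001 -0.002 -0.348] rows 3.0
.44,.36,.25,174.3 dp [15.29 20.67 -0.16] twist [-0.001 -0.002 -0.51 ] rows 5.1
.506,.4455,.16,174.3 dp [14.76 31.47  8.83] twist [-0.001 -0.002 -0.51 ] rows 7.2
```

```bash
python3 -m inch '{"hand":[0.2,0.2,0.2,0.2,0.2,0.2,0.2,0.2],"dp":[[3.3,3.7,0],[6.6,7.4,0],[9.8,11.1,0],[12.5,15.9,0],[15.3,20.7,0],[15.1,24.5,2.5],[14.9,28.5,5.5],[14.8,31.4,8.8]],"twist":[[0,0,-0.12],[0,0,-0.24],[0,0,-0.35],[0,0,-0.43],[0,0,-0.51],[0,0,-0.51],[0,0,-0.51],[0,0,-0.51]]}' >/dev/null
python3 -m inch '{"hand":[0.2,0.2,0.2],"dp":[[0,0,0],[0,0,0],[0,0,0]],"twist":[[0,0,0],[0,0,0],[0,0,0]]}'
python3 go.py .506,.4455,.08,174.3
python3 - <<'E'
from meas import *
c=viewer.capture('wrist');P=cloud(c);I=c['color'].astype(int);np.save('w8.npy',c);save(c,'w8.png')
m=((I[:,:,2]-I[:,:,0]>60)&(P[:,:,2]>.12)).astype(np.uint8)
print(np.nanmedian(P[m>0][:,2]),rect(c,(0,0,512,384),m,float(np.nanmedian(P[m>0][:,2]))))
z=P[:,:,2]
ys,xs=np.where(m);print(xs.min(),xs.max(),ys.min(),ys.max())
E
```

```text
time_s: 18.0
ee_pos: [0.5087, 0.4422, 0.1625]
tool_rot: [180.0, 0.0, 173.9]
contact_force: [0.0, -0.2, -2.5]
width: 0.544
grip_force: 30.0
at [0.5087 0.4422 0.1625] [180.    0.  173.9] q [-70.  36.  39.  93. -25.  60.  60.] w 0.544
.506,.4455,.08,174.3 dp [0.31 0.3  8.25] twist [ 0.001  0.001 -0.006] rows 1.7
0.19188074582918965 [489.4 445.5  67.   50.8  -6.1]
53 296 152 332
```

```bash
python3 - <<'E'
from meas import *
c=np.load('w6.npy',allow_pickle=True).item();P=cloud(c);I=c['color'].astype(int)
m=((I[:,:,0]-I[:,:,2]>25)&(abs(P[:,:,2]-.029)<.007))*1
print('pack',rect(c,(260,180,315,270),m,.029))
H=(P[:,:,2]>.032)&(P[:,:,2]<.045)
ys,xs=np.where(H[165:275,240:330]);q=P[165:275,240:330][H[165:275,240:330]]
u=np.array([.0993,.995]);v=np.array([.995,-.0993])
a=q[:,:2]@u;b=q[:,:2]@v
print(len(q),np.percentile(a,[1,3,97,99]),np.percentile(b,[1,3,97,99]))
for A,B in[(.4465*.995+.0993*.5058,.5058*.995-.4465*.0993)]: print('nest centre',A,B)
E
python3 -m inch '{"hand":[0.2,0.2,0.2,0.2,0.2,0.2],"dp":[[0.1,0.1,2],[0.2,0.3,4],[0.2,0.3,6],[0.2,0.3,8],[0.2,0.3,8],[0.2,0.3,8]],"twist":[[0,0,0],[0,0,-0.006],[0,0,-0.006],[0,0,-0.006],[0,0,-0.006],[0,0,-0.006]]}'
python3 go.py .507,.4455,.0415,174.3
```

```text
pack [506.2 447.3 103.6  52.7  -5.3]
444 [0.45595149 0.45725391 0.53350515 0.53448947] [0.39545444 0.39561073 0.52204937 0.52244558]
nest centre 0.49449344 0.45893355
time_s: 18.65
ee_pos: [0.507, 0.4467, 0.0838]
tool_rot: [179.9, 0.1, 174.4]
contact_force: [-0.1, 0.2, -1.7]
width: 0.54
grip_force: 30.0
at [0.507  0.4467 0.0838] [1.799e+02 1.000e-01 1.744e+02] q [-69.  41.  36.  95. -29.  53.  63.] w 0.54
.507,.4455,.0415,174.3 dp [-0.   -0.13  4.23] twist [0.002 0.001 0.001] rows 0.8
```

```bash
python3 -m inch '{"hand":[0.2,0.2,0.2,0.2,0.2,0.2,0.2,0.2],"dp":[[-0.1,-0.1,0.8],[-0.1,-0.1,1.6],[-0.1,-0.1,2.4],[-0.1,-0.1,3],[-0.1,-0.1,3.6],[-0.1,-0.1,4.1],[-0.1,-0.1,4.3],[-0.1,-0.1,4.3]],"twist":[[0,0,0],[0,0,0],[0,0,0],[0,0,0],[0,0,0],[0,0,0],[0,0,0],[0,0,0]]}'
python3 - <<'E'
from meas import *
a=viewer.capture('wrist');c=viewer.capture('side')
cv2.imwrite('pics/w9.png',np.hstack([cv2.resize(a['color'],(400,300)),cv2.resize(c['color'][225:310,195:300],(370,300),interpolation=2)])[:,:,::-1])
E
```

```text
time_s: 19.45
ee_pos: [0.5074, 0.4453, 0.0402]
tool_rot: [180.0, -0.1, 174.4]
contact_force: [-5.0, -3.2, 10.5]
width: 0.541
grip_force: 30.0
```

View pics/w9.png

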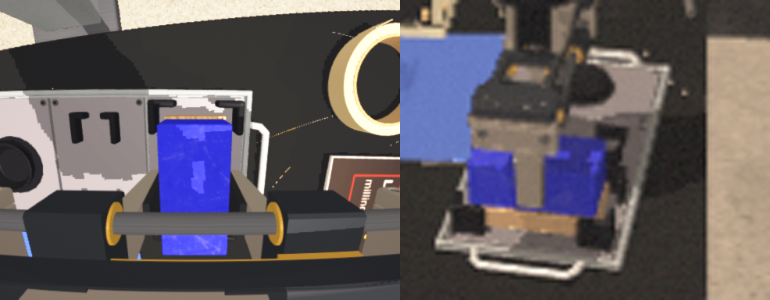

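The blank sits on the packing, centred between the corners (left pane, columns 158–232). The 10 N contact shows it has touched down, so I release and back off.

```bash
python3 -m inch '{"hand":[0.0,-0.2,-0.35,-0.48,-0.48,-0.48],"dp":[[0,0,0],[0,0,0],[0,0,0],[0,0,0],[0,0,0],[0,0,0]],"twist":[[0,0,0],[0,0,0],[0,0,0],[0,0,0],[0,0,0],[0,0,0]]}' >/dev/null
python3 -m inch '{"hand":[-0.5,-0.5,-0.5,-0.5,-0.5,-0.5,-0.5,-0.5],"dp":[[0,0,-2],[0,0,-5],[0,0,-9],[0,0,-13],[0,0,-17],[3,-2,-19],[6,-4,-21],[8,-6,-21]],"twist":[[0,0,0],[0,0,0],[0,0,0],[0,0,0],[0,0,0],[0,0,0],[0,0,0],[0,0,0]]}'
python3 - <<'E'
from meas import *
c=viewer.capture('wrist');P=cloud(c);I=c['color'].astype(int);np.save('w10.npy',c)
b=(I[:,:,2]-I[:,:,0]>60)&(P[:,:,2]>.05)
z=np.nanmedian(P[b][:,2]);print('blank top z',z,np.nanpercentile(P[b][:,2],[5,95]),rect(c,(240,130,360,290),b*1,float(z)))
E
python3 go.py .43,.25,.25,150 .45,.1,.25,125 .45,0,.25,100 .45,-.1,.25,80
```

```text
time_s: 20.95
ee_pos: [0.4217, 0.3938, 0.2524]
tool_rot: [179.7, 0.1, 174.4]
contact_force: [0.2, -1.2, -0.3]
width: 0.753
grip_force: 0.0
blank top z 0.06978612534481775 [0.0628604  0.34541576] [505.4 446.  105.6  52.4  -5.2]
at [0.4186 0.3904 0.2509] [179.9  -0.2 174.4] q [-81.  20.  45. 103. -16.  63.  53.] w 0.75
.43,.25,.25,150 dp [ -2.52 -13.86   0.05] twist [ 0.001 -0.004  0.425] rows 2.8
.45,.1,.25,125 dp [-5.990e+00 -2.859e+01  1.000e-02] twist [ 0.001 -0.004  0.861] rows 5.8
.45,0,.25,100 dp [-6.970e+00 -3.854e+01 -2.000e-02] twist [-0.    -0.004  1.298] rows 8.7
.45,-.1,.25,80 dp [-7.95e+00 -4.85e+01 -4.00e-02] twist [-1.000e-03 -4.000e-03  1.647e+00] rows 11.0
```

The blank is seated: top at 69.8 mm (expected 69), centre and angle match the nest. Next, the green tube.

```bash
python3 -m inch '{"hand":[-0.3,-0.1,0,0,0,0,0,0],"dp":[[-0.9,-4.7,0],[-1.8,-9.4,0],[-2.6,-13.9,0],[-3.7,-18.9,0],[-4.9,-23.8,0],[-6,-28.6,0],[-6.5,-33.6,0],[-7,-38.5,0]],"twist":[[0,0,0.14],[0,0,0.28],[0,0,0.42],[0,0,0.56],[0,0,0.7],[0,0,0.84],[0,0,0.98],[0,0,1.12]]}' >/dev/null
python3 go.py .45,-.1,.25,80 .44,-.2,.2,63 .389,-.2695,.15,63
```

```text
at [0.4539 0.0016 0.2495] [ 1.799e+02 -1.000e-01  1.099e+02] q [-68.   7.  71. 119.  -8.  59.  26.] w 0.504
.45,-.1,.25,80 dp [-9.42 -3.82 -0.08] twist [ 0.001 -0.002  0.521] rows 3.5
.44,-.2,.2,63 dp [-18.5   -8.16   4.9 ] twist [ 0.001 -0.003  0.818] rows 5.5
.389,-.2695,.15,63 dp [-23.31 -15.33   9.87] twist [ 0.001 -0.003  0.818] rows 5.9
```

```bash
python3 -m inch '{"hand":[0,0,0,0,0],"dp":[[-3.2,-1.3,0],[-6.3,-2.6,0],[-9.4,-3.8,0],[-12.5,-5.2,0],[-15.5,-6.7,0]],"twist":[[0,0,0.14],[0,0,0.28],[0,0,0.42],[0,0,0.56],[0,0,0.7]]}' >/dev/null
python3 go.py .389,-.2695,.15,63
```

```text
at [ 0.4447 -0.1663  0.2495] [ 1.799e+02 -1.000e-01  6.980e+01] q [-49.  16.  78. 116. -18.  61.  18.] w 0.498
.389,-.2695,.15,63 dp [-11.63  -1.66   9.93] twist [ 0.001 -0.002  0.118] rows 3.1
```

```bash
python3 -m inch '{"hand":[0,0,0],"dp":[[0,0,3],[0,0,6],[0,0,9]],"twist":[[0,0,0],[0,0,0],[0,0,0]]}' >/dev/null
python3 go.py .389,-.2695,.15,63
python3 -m inch '{"hand":[0,0,0],"dp":[[-3,-0.4,0],[-6,-0.8,0],[-9,-1.2,0]],"twist":[[0,0,0.04],[0,0,0.08],[0,0,0.118]]}' >/dev/null
python3 go.py .389,-.2695,.12,63
```

```text
at [ 0.445  -0.1653  0.1584] [ 1.799e+02 -1.000e-01  7.000e+01] q [-37.  24.  66. 122. -29.  52.  26.] w 0.5
.389,-.2695,.15,63 dp [-11.71  -1.71   0.82] twist [ 0.001 -0.002  0.123] rows 2.4
at [ 0.4025 -0.2464  0.1593] [180.   -0.   63.3] q [-27.  25.  67. 122. -29.  52.  31.] w 0.503
.389,-.2695,.12,63 dp [-2.67 -0.17  3.93] twist [ 0.001 -0.001  0.005] rows 1.0
```

```bash
python3 -m inch '{"hand":[0,0,0,0],"dp":[[-2.6,-0.2,1],[-2.6,-0.2,2],[-2.6,-0.2,2],[-2.6,-0.2,2]],"twist":[[0,0,0.005],[0,0,0.005],[0,0,0.005],[0,0,0.005]]}' >/dev/null
python3 - <<'E'
from meas import *
c=viewer.capture('wrist');P=cloud(c);I=c['color'].astype(int);save(c,'w11.png');np.save('w11.npy',c)
m=((I.max(2)>90)&(P[:,:,2]>.006)&(P[:,:,2]<.022)).astype(np.uint8)
n,l,st,ce=cv2.connectedComponentsWithStats(m)
for i in range(1,n):
    if st[i,4]>200: print(st[i],ce[i].round(),I[l==i].mean(0).round(),rect(c,(0,0,512,384),(l==i)*1,.016))
E
python3 go.py .389,-.2695,.004,63
```

```text
[387   1  49  78 832] [410.  40.] [ 23.  24. 121.] [ 604.8 -203.8   85.6   12.2  -81.2]
[ 415    0   94  190 5636] [477.  94.] [248. 242. 225.] [ 650.9 -286.5  210.7   74.3   52. ]
[242 156  14  71 933] [248. 191.] [195. 219. 189.] [ 388.9 -268.3   78.7   14.6   62.8]
[431 213  81  28 948] [485. 225.] [248. 240. 218.] [ 608.2 -425.   117.9   30.4  -37.5]
[299 302  19  30 333] [307. 317.] [239. 197. 121.] [ 380.9 -445.4   47.3   14.6   83.1]
at [ 0.3901 -0.2669  0.1389] [180.   -0.   63.2] q [-21.  26.  64. 123. -32.  50.  36.] w 0.499
.389,-.2695,.004,63 dp [-2.900e-01  1.000e-02  1.349e+01] twist [ 0.    -0.001  0.003] rows 2.7
```

```bash
python3 -m inch '{"hand":[0,0,0,0,0,0,0,0],"dp":[[-0.2,0,3],[-0.2,0,6],[-0.2,0,9],[-0.2,0,11],[-0.2,0,12.5],[-0.2,0,13.3],[-0.2,0,13.4],[-0.2,0,13.4]],"twist":[[0,0,0],[0,0,0],[0,0,0],[0,0,0],[0,0,0],[0,0,0],[0,0,0],[0,0,0]]}'
python3 -m inch '{"hand":[0.9,0.9,0.9,0.9,0.9,0.9,0.9],"dp":[[0,0,0],[0,0,0],[0,0,0],[0,0,0],[0,0,0],[0,0,0],[0,0,0]],"twist":[[0,0,0],[0,0,0],[0,0,0],[0,0,0],[0,0,0],[0,0,0],[0,0,0]]}' 12
python3 -m inch '{"hand":[0.9,0.9,0.9,0.9,0.9,0.9,0.9,0.9],"dp":[[0,0,-2],[0,0,-5],[0,0,-8],[0,0,-11],[0,0,-14],[0,0,-16],[0,0,-16],[0,0,-16]],"twist":[[0,0,0],[0,0,0],[0,0,0],[0,0,0],[0,0,0],[0,0,0],[0,0,0],[0,0,0]]}'
python3 go.py .42,-.15,.165,85 .44,-.05,.165,110 .44,.05,.165,130 .43,.15,.165,150 .43,.25,.165,170 .497,.357,.12,174.3
```

```text
time_s: 24.15
ee_pos: [0.389, -0.2694, 0.005]
tool_rot: [180.0, -0.0, 63.1]
contact_force: [-0.5, 0.2, 0.4]
width: 0.5
grip_force: 0.0
time_s: 24.85
ee_pos: [0.3886, -0.2695, 0.0048]
tool_rot: [180.0, -0.0, 63.1]
contact_force: [-0.4, 1.1, 5.6]
width: 0.169
grip_force: 12.0
time_s: 25.65
ee_pos: [0.3884, -0.2689, 0.1641]
tool_rot: [-180.0, -0.0, 63.1]
contact_force: [-0.1, 1.0, -0.1]
width: 0.167
grip_force: 12.0
at [ 0.3884 -0.2689  0.1641] [-180.    -0.    63.1] q [-24.  24.  68. 122. -29.  52.  33.] w 0.167
.42,-.15,.165,85 dp [12.03 -2.56 -0.08] twist [ 0.    -0.001 -0.382] rows 2.5
.44,-.05,.165,110 dp [21.85 -5.3  -0.07] twist [ 0.    -0.001 -0.818] rows 5.5
.44,.05,.165,130 dp [30.77 -9.82 -0.07] twist [ 0.000e+00 -1.000e-03 -1.168e+00] rows 7.8
.43,.15,.165,150 dp [ 39.24 -15.24  -0.06] twist [ 0.000e+00 -1.000e-03 -1.517e+00] rows 10.1
.43,.25,.165,170 dp [ 48.16 -19.76  -0.05] twist [ 1.000e-03 -1.000e-03 -1.866e+00] rows 12.4
.497,.357,.12,174.3 dp [ 60.73 -18.63   4.45] twist [ 1.000e-03 -0.000e+00 -1.941e+00] rows 12.9
```

```bash
python3 -m inch '{"hand":[0.9,0.9,0.9,0.9,0.9,0.9,0.9,0.9],"dp":[[4,-0.8,0],[8,-1.6,0],[12,-2.5,0],[15.2,-3.4,0],[18.5,-4.3,0],[21.8,-5.3,0],[26.5,-7.6,0],[30.7,-9.8,0]],"twist":[[0,0,-0.13],[0,0,-0.26],[0,0,-0.4],[0,0,-0.54],[0,0,-0.68],[0,0,-0.82],[0,0,-0.96],[0,0,-1.1]]}' >/dev/null
python3 go.py .43,.15,.165,150 .43,.25,.165,170 .497,.357,.12,174.3
```

```text
at [0.4392 0.05   0.1635] [-179.9   -0.   126.3] q [-58.  14.  54. 125. -15.  48.  42.] w 0.162
.43,.15,.165,150 dp [ 8.6   5.19 -0.15] twist [-0.002 -0.    -0.413] rows 2.8
.43,.25,.165,170 dp [16.65 11.11 -0.16] twist [-0.001 -0.001 -0.762] rows 5.1
.497,.357,.12,174.3 dp [21.3  22.86  4.32] twist [-0.001 -0.001 -0.837] rows 6.3
```

```bash
python3 -m inch '{"hand":[0.9,0.9,0.9,0.9,0.9,0.9,0.9,0.9],"dp":[[2.9,1.7,0],[5.7,3.5,0],[8.6,5.2,0],[11.3,7.2,0],[14,9.2,0],[16.6,11.1,0],[18.8,16.5,1],[21.2,22.7,2.3]],"twist":[[0,0,-0.14],[0,0,-0.28],[0,0,-0.41],[0,0,-0.53],[0,0,-0.65],[0,0,-0.76],[0,0,-0.8],[0,0,-0.837]]}' >/dev/null
python3 -m inch '{"hand":[0.9,0.9,0.9,0.9],"dp":[[0,0,1],[0,0,2],[0,0,2],[0,0,2]],"twist":[[0,0,0],[0,0,0],[0,0,0],[0,0,0]]}'
python3 - <<'E'
from meas import *
c=viewer.capture('wrist');P=cloud(c);I=c['color'].astype(int);save(c,'w12.png');np.save('w12.npy',c)
zz=P[:,:,2]
m=((zz>.10)&(zz<.15)&(I.max(2)>90)).astype(np.uint8); m[:,:215]=0;m[:,290:]=0
n,l,st,ce=cv2.connectedComponentsWithStats(m)
for i in range(1,n):
    if st[i,4]>80: z=float(np.nanmedian(zz[l==i])); print(st[i],z,rect(c,(0,0,512,384),(l==i)*1,z))
E
python3 go.py .497,.357,.06,174.3
```

```text
time_s: 27.65
ee_pos: [0.4838, 0.3297, 0.1262]
tool_rot: [-179.9, -0.1, 173.9]
contact_force: [-0.6, 0.2, 0.0]
width: 0.168
grip_force: 12.0
[ 237  172   24  100 2281] 0.13596264098823493 [476.8 332.2  64.5  14.9  -6. ]
[215 216  17  14 163] 0.13907605994356192 [473.2 317.1   9.9   8.3  84.1]
[266 216  21  14 175] 0.14019937624598788 [476.2 348.9  12.2   8.2  83.8]
at [0.4842 0.3302 0.1269] [180.   -0.  173.9] q [-63.  29.  34. 107. -21.  50.  65.] w 0.167
.497,.357,.06,174.3 dp [-0.99  2.8   6.69] twist [ 0.    -0.    -0.006] rows 1.5
```

```bash
python3 -m inch '{"hand":[0.9,0.9,0.9,0.9,0.9,0.9,0.9],"dp":[[-0.5,1.4,0],[-0.95,2.7,2],[-0.95,2.7,4],[-0.95,2.7,6],[-0.95,2.7,7],[-0.95,2.7,7],[-0.95,2.7,7]],"twist":[[0,0,-0.006],[0,0,-0.006],[0,0,-0.006],[0,0,-0.006],[0,0,-0.006],[0,0,-0.006],[0,0,-0.006]]}' >/dev/null
python3 go.py .4965,.356,.0165,174.3
python3 - <<'E'
from meas import *
a=viewer.capture('wrist');c=viewer.capture('side')
cv2.imwrite('pics/w13.png',np.hstack([cv2.resize(a['color'],(400,300)),cv2.resize(c['color'][225:310,195:300],(370,300),interpolation=2)])[:,:,::-1])
E
```

```text
at [0.4972 0.3573 0.0577] [1.799e+02 1.000e-01 1.744e+02] q [-61.  37.  30. 105. -25.  45.  67.] w 0.168
.4965,.356,.0165,174.3 dp [ 0.06 -0.14  4.12] twist [0.001 0.001 0.001] rows 0.8
```

View pics/w13.png

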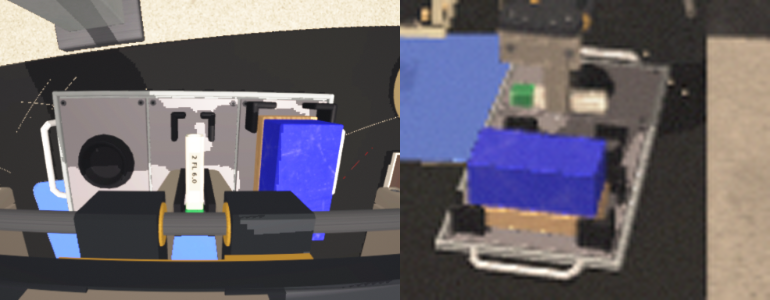

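The green tube is lined up over the narrow nest (left pane, columns 186–203, between the corners at 172 and 213). The blank and packing are intact beside it.

```bash
python3 -m inch '{"hand":[0.9,0.9,0.9,0.9,0.9,0.9,0.9,0.9],"dp":[[0,-0.1,0.8],[0,-0.1,1.6],[0,-0.1,2.4],[0,-0.1,3],[0,-0.1,3.6],[0,-0.1,4],[0,-0.1,4.1],[0,-0.1,4.1]],"twist":[[0,0,0],[0,0,0],[0,0,0],[0,0,0],[0,0,0],[0,0,0],[0,0,0],[0,0,0]]}'
python3 -m inch '{"hand":[0.5,0.4,0.3,0.2,0.15,0.15],"dp":[[0,0,0],[0,0,0],[0,0,0],[0,0,0],[0,0,0],[0,0,0]],"twist":[[0,0,0],[0,0,0],[0,0,0],[0,0,0],[0,0,0],[0,0,0]]}'
python3 -m inch '{"hand":[0.15,0.15,0.15,0.15,0.15,0.15,0.15,0.15],"dp":[[0,0,-2],[0,0,-5],[0,0,-9],[0,0,-13],[0,0,-16],[3,-2,-17],[6,-4,-17],[6.5,-6,-17]],"twist":[[0,0,0],[0,0,0],[0,0,0],[0,0,0],[0,0,0],[0,0,0],[0,0,0],[0,0,0]]}'
python3 - <<'E'
from meas import *
c=viewer.capture('wrist');P=cloud(c);I=c['color'].astype(int);save(c,'w14.png');np.save('w14.npy',c)
zz=P[:,:,2]
c2=viewer.capture('side');np.save('s14.npy',c2);P=cloud(c2);J=c2['color'].astype(int)
g=(J[:,:,1]-J[:,:,0]>40)&(J[:,:,1]-J[:,:,2]>20)&(P[:,:,0]>.4)&(P[:,:,0]<.6)&(P[:,:,1]>.2)&(P[:,:,1]<.5)
print('cap (side)',g.sum(),np.nanmean(P[g],0))
E
python3 go.py .43,.2,.18,160 .44,.1,.18,140 .45,0,.18,120 .43,-.1,.18,105
```

```text
time_s: 29.3
ee_pos: [0.4965, 0.356, 0.0161]
tool_rot: [-180.0, -0.0, 174.4]
contact_force: [-1.9, -1.7, 5.1]
width: 0.17
grip_force: 12.0
time_s: 29.9
ee_pos: [0.4965, 0.3563, 0.0156]
tool_rot: [180.0, 0.0, 174.4]
contact_force: [0.7, -0.1, 0.7]
width: 0.426
grip_force: 0.0
time_s: 30.7
ee_pos: [0.4227, 0.3032, 0.1857]
tool_rot: [179.9, -0.1, 174.6]
contact_force: [-0.4, -1.2, 0.1]
width: 0.424
grip_force: 0.0
cap (side) 10 [0.52620337 0.35114136 0.02926823]
at [0.4248 0.301  0.186 ] [ 1.800e+02 -1.000e-01  1.743e+02] q [-70.  18.  38. 113. -14.  53.  59.] w 0.426
.43,.2,.18,160 dp [ -1.52 -10.     0.59] twist [ 0.    -0.001  0.25 ] rows 2.0
.44,.1,.18,140 dp [ -3.51 -19.85   0.59] twist [ 0.    -0.001  0.599] rows 4.0
.45,0,.18,120 dp [ -5.5  -29.7    0.58] twist [-0.    -0.001  0.948] rows 6.3
.43,-.1,.18,105 dp [ -4.5  -39.85   0.57] twist [-0.00e+00 -1.00e-03  1.21e+00] rows 8.1
```

```bash
python3 -m inch '{"hand":[0.15,0,0,0,0,0,0,0],"dp":[[-0.8,-5,0.3],[-1.5,-10,0.6],[-2.5,-15,0.6],[-3.5,-19.8,0.6],[-4.5,-24.8,0.6],[-5.5,-29.7,0.6],[-5,-34.7,0.6],[-4.5,-39.8,0.6]],"twist":[[0,0,0.13],[0,0,0.25],[0,0,0.38],[0,0,0.52],[0,0,0.66],[0,0,0.8],[0,0,0.94],[0,0,1.08]]}' >/dev/null
python3 -m inch '{"hand":[0,0,0,0],"dp":[[0,0,0],[0,0,0],[0,0,0],[0,0,0]],"twist":[[0,0,0],[0,0,0],[0,0,0],[0,0,0]]}' >/dev/null
python3 - <<'E'
from meas import *
c=viewer.capture('wrist');P=cloud(c);I=c['color'].astype(int);save(c,'w15.png');np.save('w15.npy',c)
zz=P[:,:,2]
m=((zz>.022)&(zz<.042)&(P[:,:,0]<.45)&(P[:,:,0]>.37)&(abs(P[:,:,1]+.165)<.04)).astype(np.uint8)
n,l,st,ce=cv2.connectedComponentsWithStats(m)
for i in range(1,n):
    if st[i,4]>30:
        k=max(cv2.findContours((l==i).astype(np.uint8),0,2)[0],key=cv2.contourArea)
        (u,v),r=cv2.minEnclosingCircle(k); print(st[i],ce[i],(u,v),r,ray(c,[(u,v)],.032),np.nanmedian(zz[l==i]), np.nanmean(P[l==i],0),'r mm',r/c['fx']*np.nanmedian(c['z_map'][l==i])*1000)
E
python3 go.py .41,-.165,.12,100
```

```text
at [ 0.4331 -0.0926  0.1796] [-180.     0.   112.7] q [-46.  14.  62. 124. -16.  50.  48.] w 0.501
.41,-.165,.12,100 dp [-5.79 -4.93  5.96] twist [-0.     0.     0.222] rows 1.9
```

```bash
python3 -m inch '{"hand":[0,0,0,0,0,0,0],"dp":[[-4,-2,0],[-7.5,-3.7,0],[-10.8,-5.4,0],[-10.8,-7,0],[-10.8,-7,0],[-10.8,-7,0],[-10.8,-7,0]],"twist":[[0,0,0.1],[0,0,0.2],[0,0,0.22],[0,0,0.22],[0,0,0.22],[0,0,0.22],[0,0,0.22]]}' >/dev/null
python3 - <<'E'
from meas import *
c=viewer.capture('wrist');P=cloud(c);I=c['color'].astype(int);save(c,'w15.png');np.save('w15.npy',c)
zz=P[:,:,2]
m=((zz>.022)&(zz<.042)&(P[:,:,0]<.45)&(P[:,:,0]>.37)&(abs(P[:,:,1]+.165)<.04)).astype(np.uint8)
n,l,st,ce=cv2.connectedComponentsWithStats(m)
for i in range(1,n):
    if st[i,4]>30:
        k=max(cv2.findContours((l==i).astype(np.uint8),0,2)[0],key=cv2.contourArea)
        (u,v),r=cv2.minEnclosingCircle(k); print(st[i],ce[i],(u,v),r,ray(c,[(u,v)],.032),np.nanmedian(zz[l==i]), np.nanmean(P[l==i],0),'r mm',r/c['fx']*np.nanmedian(c['z_map'][l==i])*1000)
E
python3 go.py .41,-.165,.12,100
```

```text
[250 130  14  15 110] [256.33636364 136.62727273] (256.34783935546875, 136.67391967773438) 7.334433555603027 [[ 0.40969201 -0.16084963  0.032     ]] 0.029838978188414078 [ 0.4097782  -0.16090439  0.02868055] r mm 8.356685
at [ 0.4102 -0.2186  0.1796] [180.   -0.  100.1] q [-29.  18.  63. 122. -21.  52.  57.] w 0.499
.41,-.165,.12,100 dp [5.28 0.92 5.96] twist [ 0.    -0.001  0.002] rows 1.6
```

Run:
```python
from meas import *
c=np.load('w15.npy',allow_pickle=True).item();P=cloud(c)
g=c['color'].astype(int).sum(2)//3
print(g[122:154:2,240:274:2]); print((P[122:154:2,240:274:2,2]*1000).round(0))
```

```text
[[ 37  36  36  37  38  36  36  36  36  36  35  38  37  37  38  37  37]
 [ 37  37  36  37  35  36  37  37  37  37  37  37  36  37  37  36  36]
 [ 37  37  38  37  37  37  37  37  37  36  37  36  37  37  37  36  36]
 [ 36  37  38  36  35  37  50  88 146 132  82  40  36  36  37  36  37]
 [ 37  38  36  36  37  76 140 110 175 177 168 140  42  36  36  37  36]
 [ 38  36  37  37  41 129 145 243 244 246 224 180 107  38  37  38  37]
 [ 38  36  36  36  61  91 239 155  51  56 216 211 131  40  37  37  37]
 [ 37  38  36  28  97 129 216  44  25  23  85 238 157  53  37  37  37]
 [ 38  37  35  24  79 126 220  42  24  24 116 236 146  46  37  37  37]
 [ 36  37  35  23  34  77 231 153  59 110 219 188  94  38  36  37  36]
 [ 36  37  30  25  25  90 115 206 241 241 190 126  54  36  37  37  36]
 [ 37  37  36  28  24  28  78  74 109 108  73  49  38  37  37  37  36]
 [ 36  38  36  37  27  26  27  37  37  39  37  36  38  35  37  36  36]
 [ 36  35  36  37  37  36  36  36  37  38  37  36  37  36  37  36  37]
 [ 36  37  37  36  35  37  37  37  36  37  36  37  36  37  37  37  36]
 [ 37  38  37  37  36  37  36  37  
[... 473 characters left out ...]
 1. -1. 12. 23. 31.  0. -1. -0. 31. 30. 16. -0. -1. -1.  1.]
 [-0. -0. -0. -1. 13. 26. 30.  0. -1. -1. -1. 32. 19.  1. -2.  0. -1.]
 [ 0.  0.  0. -0. 14. 27. 31.  0. -0. -1. 12. 31. 17.  0. -0. -1.  1.]
 [-3. -1. -0.  0. 13. 24. 31. 12. -0.  9. 31. 28. 11.  0.  1. -0. -1.]
 [-1. -0.  0. -1. -2. 14. 24. 31. 31. 30. 30. 18.  0. -1.  0. -1.  0.]
 [-1. -0. -1.  1.  0. -1. 13. 19. 23. 20. 14. -1. -0. -0. -1.  0. -0.]
 [ 1. -1. -1. -1.  1. -1.  1. -1. -0. -1. -1.  1. -1. -1. -0.  0. -2.]
 [-2.  0. -1.  0. -2. -1.  1.  0.  1. -0. -2. -0. -0.  0. -1. -2. -1.]
 [ 0.  0. -1.  0. -0. -0. -0.  0. -1.  0. -1.  1. -0.  0. -1.  1. -0.]
 [-1. -0. -1.  0. -0. -0. -0. -1.  0. -2. -0.  0. -1. -0. -1.  0. -1.]]
```

The collet's top ring is centred near (257,137), which puts it at (0.410, −0.161). I'll grasp there with the fingertips 13 mm above its foot.

```bash
python3 -m inch '{"hand":[0,0,0,0,0,0],"dp":[[3,0.5,0],[5.7,1,1],[5.7,1,4],[5.7,1,7],[5.7,1,9],[5.7,1,9]],"twist":[[0,0,0],[0,0,0],[0,0,0],[0,0,0],[0,0,0],[0,0,0]]}' >/dev/null
python3 -m inch '{"hand":[0,0,0],"dp":[[0,0,0],[0,0,0],[0,0,0]],"twist":[[0,0,0],[0,0,0],[0,0,0]]}' >/dev/null
python3 go.py .41,-.1612,.0135,100
```

```text
at [ 0.4103 -0.1625  0.0906] [179.9   0.   99.9] q [-27.  25.  54. 128. -32.  41.  60.] w 0.5
.41,-.1612,.0135,100 dp [ 0.14 -0.02  7.71] twist [ 0.002  0.    -0.001] rows 1.5
```

```bash
python3 -m inch '{"hand":[0,0,0,0,0,0,0,0],"dp":[[0.1,0,1.5],[0.1,0,3],[0.1,0,4.5],[0.1,0,6],[0.1,0,7],[0.1,0,7.6],[0.1,0,7.7],[0.1,0,7.7]],"twist":[[0,0,0],[0,0,0],[0,0,0],[0,0,0],[0,0,0],[0,0,0],[0,0,0],[0,0,0]]}'
python3 -m inch '{"hand":[0.3,0.4,0.5,0.8,0.8,0.8,0.8],"dp":[[0,0,0],[0,0,0],[0,0,0],[0,0,0],[0,0,0],[0,0,0],[0,0,0]],"twist":[[0,0,0],[0,0,0],[0,0,0],[0,0,0],[0,0,0],[0,0,0],[0,0,0]]}' 20
python3 -m inch '{"hand":[0.8,0.8,0.8,0.8,0.8,0.8,0.8,0.8],"dp":[[0,0,-1],[0,0,-3],[0,0,-6],[0,0,-9],[0,0,-12],[0,0,-14],[0,0,-14],[0,0,-14]],"twist":[[0,0,0],[0,0,0],[0,0,0],[0,0,0],[0,0,0],[0,0,0],[0,0,0],[0,0,0]]}'
python3 go.py .44,-.05,.16,115 .44,.05,.16,130 .43,.15,.16,150 .486,.2675,.12,174
```

```text
time_s: 34.5
ee_pos: [0.4094, -0.1618, 0.013]
tool_rot: [180.0, 0.0, 99.9]
contact_force: [-0.5, -0.5, -0.2]
width: 0.5
grip_force: 0.0
time_s: 35.2
ee_pos: [0.4093, -0.1616, 0.0127]
tool_rot: [180.0, -0.0, 99.9]
contact_force: [-0.7, -0.7, 1.4]
width: 0.195
grip_force: 19.8
time_s: 36.0
ee_pos: [0.4091, -0.161, 0.1527]
tool_rot: [180.0, -0.0, 99.9]
contact_force: [0.2, 0.5, -0.8]
width: 0.196
grip_force: 19.6
at [ 0.4091 -0.161   0.1527] [180.   -0.   99.9] q [-36.  18.  63. 126. -22.  48.  51.] w 0.196
.44,-.05,.16,115 dp [10.4   4.96 -0.72] twist [ 0.001 -0.001 -0.263] rows 2.3
.44,.05,.16,130 dp [20.25  6.69 -0.71] twist [ 0.001 -0.001 -0.525] rows 4.3
.43,.15,.16,150 dp [30.28  7.43 -0.7 ] twist [ 0.001 -0.    -0.874] rows 6.2
.486,.2675,.12,174 dp [40.88 14.97  3.32] twist [ 1.000e-03 -0.000e+00 -1.292e+00] rows 8.7
```

```bash
python3 -m inch '{"hand":[0.8,0.8,0.8,0.8,0.8,0.8,0.8,0.8],"dp":[[3,1.5,0],[6.5,3.2,-0.7],[10.4,5,-0.7],[14.3,5.7,-0.7],[18.3,6.4,-0.7],[22.3,6.9,-0.7],[26.3,7.2,-0.7],[30.2,7.4,-0.7]],"twist":[[0,0,-0.09],[0,0,-0.18],[0,0,-0.27],[0,0,-0.39],[0,0,-0.51],[0,0,-0.63],[0,0,-0.75],[0,0,-0.87]]}' >/dev/null
python3 go.py .486,.2675,.12,174
```

```text
at [0.4289 0.1499 0.1585] [-1.799e+02 -1.000e-01  1.500e+02] q [-64.  15.  48. 124. -15.  47.  53.] w 0.191
.486,.2675,.12,174 dp [ 0.92 13.05  3.83] twist [-0.002 -0.001 -0.418] rows 2.8
```

```bash
python3 -m inch '{"hand":[0.8,0.8,0.8,0.8,0.8,0.8,0.8,0.8],"dp":[[0.2,3,0],[0.5,6,1],[0.7,9,2],[0.9,12,3],[0.9,13,3.8],[0.9,13,3.8],[0.9,13,3.8],[0.9,13,3.8]],"twist":[[0,0,-0.1],[0,0,-0.2],[0,0,-0.3],[0,0,-0.4],[0,0,-0.418],[0,0,-0.418],[0,0,-0.418],[0,0,-0.418]]}'
python3 go.py .486,.2675,.06,174
python3 - <<'E'
from meas import *
c=viewer.capture('wrist');P=cloud(c);np.save('w16.npy',c);save(c,'w16.png')
g=c['color'].astype(int).sum(2)//3
zz=P[:,:,2]
m=(abs(P[:,:,0]-.485)<.025)&(abs(P[:,:,1]-.267)<.012)&(zz>.1)&(zz<.16)
print(m.sum(),np.nanpercentile(zz[m],[5,50,95]),np.nanmean(P[m&(zz>.13)],0))
c=np.load('w14.npy',allow_pickle=True).item();P=cloud(c);I=c['color'].astype(int)
m=((I.max(2)<70)&(P[:,:,2]>.008)&(P[:,:,2]<.03)&(abs(P[:,:,0]-.486)<.035)&(abs(P[:,:,1]-.267)<.035)).astype(np.uint8)
k=max(cv2.findContours(m,0,2)[0],key=cv2.contourArea);(u,v),r=cv2.minEnclosingCircle(k);print('cup',u,v,r,ray(c,[(u,v)],.022))
E
```

```text
time_s: 37.6
ee_pos: [0.4876, 0.2637, 0.1218]
tool_rot: [-180.0, -0.0, 173.5]
contact_force: [-0.5, -0.6, -0.8]
width: 0.194
grip_force: 19.6
at [0.4876 0.2637 0.1218] [-180.    -0.   173.5] q [-60.  27.  36. 112. -21.  48.  71.] w 0.194
.486,.2675,.06,174 dp [0.2  0.36 6.18] twist [-0.    -0.    -0.008] rows 1.2
1398 [0.1207679  0.13509667 0.15552478] [0.48577315 0.26595559 0.14055334]
cup 224.75 229.25 20.87173080444336 [[0.48233549 0.26842497 0.022     ]]
```

```bash
python3 -m inch '{"hand":[0.8,0.8,0.8,0.8,0.8,0.8,0.8],"dp":[[0.1,0.1,1.5],[0.15,0.2,3],[0.15,0.2,4.5],[0.15,0.2,6],[0.15,0.2,6.5],[0.15,0.2,6.5],[0.15,0.2,6.5]],"twist":[[0,0,0],[0,0,0],[0,0,0],[0,0,0],[0,0,0],[0,0,0],[0,0,0]]}'
python3 go.py .4865,.267,.0255,174
python3 - <<'E'
from meas import *
a=viewer.capture('wrist');c=viewer.capture('side')
cv2.imwrite('pics/w17.png',np.hstack([cv2.resize(a['color'],(400,300)),cv2.resize(c['color'][225:310,195:300],(370,300),interpolation=2)])[:,:,::-1])
E
```

```text
time_s: 38.35
ee_pos: [0.4869, 0.2675, 0.0567]
tool_rot: [-180.0, 0.0, 173.7]
contact_force: [0.4, -0.4, -0.7]
width: 0.194
grip_force: 19.6
at [0.4869 0.2675 0.0567] [-180.     0.   173.7] q [-57.  33.  32. 113. -26.  41.  75.] w 0.194
.4865,.267,.0255,174 dp [ 0.03 -0.05  3.12] twist [-0.     0.    -0.005] rows 0.6
```

View pics/w17.png

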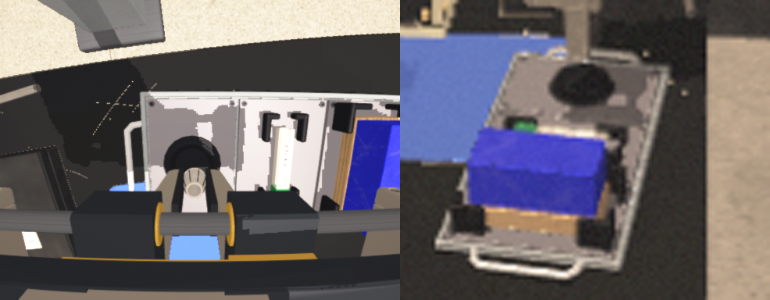

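The collet is upright between the fingers (195,183), over the cup (192,155). The tube lies in its nest, and the blank and packing are in place. I lower it slowly.

```bash
python3 -m inch '{"hand":[0.8,0.8,0.8,0.8,0.8,0.8,0.8,0.8],"dp":[[0,0,0.6],[0,0,1.2],[0,0,1.8],[0,0,2.3],[0,0,2.7],[0,0,3],[0,0,3.1],[0,0,3.1]],"twist":[[0,0,0],[0,0,0],[0,0,0],[0,0,0],[0,0,0],[0,0,0],[0,0,0],[0,0,0]]}'
python3 -m inch '{"hand":[0.8,0.8],"dp":[[0,0,0],[0,0,0]],"twist":[[0,0,0],[0,0,0]]}'
```

```text
time_s: 39.25
ee_pos: [0.4866, 0.2675, 0.0258]
tool_rot: [180.0, -0.0, 173.7]
contact_force: [-0.2, 0.2, 0.2]
width: 0.197
grip_force: 19.7
time_s: 39.45
ee_pos: [0.4866, 0.2675, 0.0258]
tool_rot: [180.0, 0.0, 173.7]
contact_force: [-0.1, -0.8, 1.7]
width: 0.193
grip_force: 19.8
```

Near contact, with a force of about +1–2 N. I release, lift straight up and check.

```bash
python3 -m inch '{"hand":[0.55,0.5,0.45,0.4,0.3,0.2,0.15],"dp":[[0,0,0],[0,0,0],[0,0,0],[0,0,0],[0,0,0],[0,0,0],[0,0,0]],"twist":[[0,0,0],[0,0,0],[0,0,0],[0,0,0],[0,0,0],[0,0,0],[0,0,0]]}'
python3 -m inch '{"hand":[0.15,0.15,0.15,0.15,0.15,0.15,0.15,0.15],"dp":[[0,0,-1],[0,0,-3],[0,0,-6],[0,0,-10],[0,0,-14],[0,0,-17],[-4,0,-19],[-4,0,-20]],"twist":[[0,0,0],[0,0,0],[0,0,0],[0,0,0],[0,0,0],[0,0,0],[0,0,0],[0,0,0]]}'
python3 -m inch '{"hand":[0.15,0.15,0.15],"dp":[[0,0,0],[0,0,0],[0,0,0]],"twist":[[0,0,0],[0,0,0],[0,0,0]]}'
python3 - <<'E'
from meas import *
c=viewer.capture('wrist');P=cloud(c);I=c['color'].astype(int);save(c,'w18.png');z=P[:,:,2]
def near(x,y,d): return (abs(P[:,:,0]-x)<d)&(abs(P[:,:,1]-y)<d)
m=near(.4865,.2675,.02)&(z>.03)&(z<.06); print('collet',m.sum(),np.nanpercentile(z[m],[50,97]),np.nanmean(P[m&(z>.04)],0))
m=(z>.02)&(z<.034)&near(.4965,.357,.055)&(abs(P[:,:,1]-.357)<.012)&(I.max(2)>90); print('tube',rect(c,(0,0,512,384),m*1,.027))
b=(I[:,:,2]-I[:,:,0]>60)&(z>.06)&(z<.08); print('blank',np.nanmedian(z[b]),rect(c,(0,0,512,384),b*1,.069))
E
```

```text
time_s: 40.15
ee_pos: [0.4866, 0.2676, 0.0257]
tool_rot: [180.0, 0.0, 173.7]
contact_force: [0.9, 0.4, -0.7]
width: 0.424
grip_force: 0.0
time_s: 40.95
ee_pos: [0.5306, 0.2623, 0.2293]
tool_rot: [179.9, 0.4, 173.5]
contact_force: [0.3, 0.2, -0.3]
width: 0.423
grip_force: 0.0
time_s: 41.25
ee_pos: [0.5248, 0.2632, 0.2246]
tool_rot: [-179.9, -0.1, 173.7]
contact_force: [-0.4, -0.7, -1.1]
width: 0.424
grip_force: 0.0
collet 119 [0.03972151 0.04513013] [0.48778452 0.26866408 0.04349621]
tube [498.9 356.4  78.2  16.6  -5.4]
blank 0.0696109401725748 [508.  444.6 100.8  55.5  -6.2]
```

Everything checks out: collet top at 44 mm (expected 44) and centred in the cup, tube and blank in place and aligned, arm clear.

```bash
python3 -c "from rig import robot; print(robot.job_done())"
```

```text
the job is handed in; nothing more can be done
None
```

The job is handed in at about 41 s on the robot's clock: packing, blank, green tube and collet were placed in the tray in the order asked, checked with the wrist camera, and the look-alikes were never gripped.

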